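# Carry a freshly painted machine cover to the drying rack on a trowel

## Robot

A 7-joint arm with a two-finger parallel gripper is mounted at the origin on the work surface. World frame = base frame: x ahead of the robot, y to its left, z up, the work surface at z = 0. Lengths are in m, angles in rad, forces in N, time in s.
With the tool pointing down it reaches from about 0.4 to 0.85 m from the base axis. Payload 10.4 kg.
Tool frame: the origin (TCP) lies at the very end of the fingers, on their centre line; the grasp point (between the pads) lies 19 mm behind it (manip.grip_depth is the distance from the TCP to the grasp point, in m); z points along the fingers, x is the direction in which the jaws open and shut, and the axes are right-handed (so a half turn about z gives the same grasp; the last joint's range is limited). The gripper opens to 85 mm and grips with 20 to 120 N. Pads are 22 mm wide; open, the fingers measure 114 mm over their backs; the gripper's body (76 mm by 85 mm) begins 54 mm behind the grasp point. The pads swing forward as they close: fully open they stand 13 mm farther back than shut.
Start: joints at [-1.35, 0.332, -0.065, 1.46, 0.022, 1.35, -0.088], TCP at [0.151, 0.607, 0.231] pointing down, gripper open.
Joint ranges: [-2.6, 2.6], [-0.5, 2.12], [-1.47, 1.34], [0.16, 2.42], [-1.27, 4.41], [0.06, 2.06], [-2.6, 2.6]. Speed limits (rad/s): [2.22, 2.22, 2.79, 2.79, 3.14, 3.14, 3.14].

## Interface

Orientations are given as a unit quaternion [x, y, z, w].
In Python, from workcell import manip, cams gives the robot as it stands. The module is installed in compiled form; this text tells all that it offers.
- The arm moves only by the tool move_arm, never from a script. Its arguments are lists of equal length, an entry for each row: "claw": the opening, from 0 (shut) to 1 (fully open); "dp": the shift along the tool's x, y, z as a fraction of full scale, a list of three; "turn": the turn, a rotation vector about the tool's x, y, z as a fraction of full scale, a list of three. A call has 1 to 8 rows; each row shifts and turns the commanded pose from where the row before left it, along the tool's axes as they then stand; what a row does not reach is not made up. Full scale, the value 1, is 200 mm for a shift and 45 degrees for a turn. A row lasts 1/12 s, in which the tool goes at most 41.7 mm and 7.16 degrees, less where a joint would pass 70% of its speed; a pose out of reach is approached as far as the arm can. A call with a number of a shift or a turn outside -1 to 1 is refused whole. A call with a gripper value outside its range is refused whole. The fingers move at their own pace and stop on an object; "grip_force" is the grip in N (left out, the last holds). Time passes only in rows, so rows that do not move let the fingers close. It gives the time, the measured TCP pose, the force and the opening at its end, in the units of the state.
- manip.get_obs(): the state, without advancing time (a new reading comes with each control period).
- cams.camera(name): name is "scene" or "top"; returns the picture (480x640x3 uint8, red, green, blue); there is no depth.
- cams.camera_info(name): a dict with "fx", "fy", "cx", "cy" (pixels), "pose" (4x4, takes a point from camera to world coordinates). Camera axes: x right, y down, z forward; pixel columns grow to the right and rows downward; lengths in m; the calibration is good to about 2 mm. A picture is of the moment at which its call begins. camera_info takes no time and is no camera call.
- manip.hand_in(): hands the job in, once; it reports no verdict.
The state is a dict: "clock": time; "joint_pos": joint angles; "joint_velocities": joint speeds; "tau": joint torques, N m; "position": TCP position; "ee_rot": TCP orientation; "ft_force": force on the tool from outside, world axes, zero at the start; "torque": the same for the moment, N m; "grip_width": opening from 0.0 (shut) to 1.0 (fully open).
Only numpy, scipy, OpenCV 4.12 (cv2) and the standard library are available. Lean on these libraries where they do the work, as an engineer would, in place of code of your own. Each camera call takes 0.05 s, during which the arm holds its last target.

## Task

The rectangular machine cover on the four painter's pyramids is still wet with paint: slide the trowel's blade under it, lift it off and lower it on the blade, flat, square and centred, onto the two rails of the empty drying rack, then draw the trowel out from under it and lay the trowel back on the bench on its blade. Neither the gripper nor the arm may touch the wet cover, and the round cover on the other rack must stay as it lies.

Things in the scene. Friction and masses are not known exactly. Their poses are not given: they have to be found in the camera images.
- cover: The wet rectangular cover, green: flat aluminium plate 100 mm (its x) by 170 mm (its y), 3 mm thick, low louvres on top (to 7 mm above the underside), 0.14 kg. Origin: centre of its underside, z up. It starts level on the points of the pyramids, underside 62 mm above the bench, within 6 mm of the board's centre and 0.08 rad of the board's direction.
- board: Spraying board, fixed: 170 (x) by 180 (y) by 12 mm, with four grey pyramids 50 mm high, foot radius 18 mm tapering to a point, 34 mm fore and aft and 64 mm left and right of centre. The lane along x between them is 92 mm wide at their feet, wider above, clear from z 12 to 62 mm, and is entered from the -x side. Origin under its centre on the bench, +x away from the robot's side.
- rack: Empty drying rack, fixed: timber foot 150 (x) by 170 (y) by 18 mm and two level round steel rails, 10 mm thick, along its x, 62 mm left and right of the middle, on posts below them. Rail tops 70 mm above the bench, straight for 150 mm, ends turned up to 85 mm. Free between the rails: 114 mm wide, above z 18 mm, entered from -x. Origin under its centre on the bench, +x away from the robot's side.
- rack_mid (a point): Middle of the empty rack: midway between the two rails and along them, level with their tops (70 mm above the bench); axes as the rack.
- taken_rack: A second drying rack, fixed, of the same make, size and axes as the empty one (origin under its centre on the bench), occupied by the round cover.
- round_cover: Round painted cover drying on the second rack: a loose disc 150 mm across, 3 mm thick, its middle raised to 6 mm. Origin at the centre of its underside, z up.
- trowel: Trowel, 0.24 kg: flat steel blade 120 (its x) by 80 (its y) by 2 mm; a tang rises steeply from the blade's rear (x -56 mm) to a level wooden handle behind and above (x -80 to -205 mm, 24 mm wide, 26 mm high, middle 52 mm above the blade's underside). Origin: centre of the blade's underside, x from handle to blade tip, z up. Starts flat on its blade on the bench and lies steady so when released.
- trowel_grip (a point): Where to grip the trowel, from above across the handle: middle of the handle's section, 105 mm behind the blade's centre and 52 mm above the blade's underside; axes as the trowel. Flat sides 24 mm apart; hold it firmly, as the loaded blade hangs forward.
- trowel_blade (a point): Centre of the upper face of the trowel's blade; axes as the trowel.

How it is judged:
By the outcome, as a careful person would: the job done as asked, in the order asked, and still so for the second after the job is handed in, with the robot touching nothing.
It also fails if it takes over 72 s, if anything falls off the work surface, if the arm or the gripper's body presses on something with over 40 N, if the wrist force passes 120 N, or if a joint passes its speed limit or range.

## Working session

There is one attempt and no reset: what is moved stays moved. The work goes in short steps, Python scripts to look and compute and a tool call to move; the robot and the scene stay as the last step left them, time stands still between calls to the robot, and variables do not carry over. Pictures are saved under pics/ and viewed, and the job is handed in when it is done.

Besides the shell and the picture viewer there is one more tool, called after ">>>" by a JSON object that holds its "op" and its "data", one argument or row to a line. move_arm: Moves the arm, as the interface text tells. Shift numbers are shares of 200 mm and turn numbers shares of 45 degrees, none past 1 either way. Its arguments: {"type":"object","properties":{"claw":{"type":"array","items":{"type":"number"}},"dp":{"type":"array","items":{"type":"array","items":{"type":"number"}}},"turn":{"type":"array","items":{"type":"array","items":{"type":"number"}}},"grip_force":{"type":"number"}},"required":["claw","dp","turn"]}

```bash
mkdir -p pics
python3 - <<'E'
from workcell import manip, cams
import cv2
print(manip.get_obs()); print(manip.grip_depth)
for n in("scene","top"):
    i=cams.camera_info(n);print(n,i)
    cv2.imwrite(f"pics/{n}0.png",cams.camera(n)[:,:,::-1])
E
```

```text
{'clock': 0.0, 'joint_pos': array([-1.34958878,  0.33290974, -0.06473096,  1.46095919,  0.02159542,
        1.34988908, -0.08848733]), 'joint_velocities': array([-0.00121021, -0.00035837, -0.00061201,  0.00090252,  0.00014706,
       -0.0013076 , -0.00060027]), 'tau': array([-1.49375392e-04, -6.25437570e+01,  4.92240465e-02, -3.91613102e+01,
        1.61247054e-02,  9.89572029e-03, -4.72467931e-07]), 'position': array([0.15076836, 0.60614882, 0.23048382]), 'ee_rot': array([ 7.87825546e-01,  6.15898018e-01, -5.62270358e-04,  4.73252939e-04]), 'ft_force': array([-0.19792031,  0.53216118, -0.00761413]), 'torque': array([ 0.00080194, -0.01964915,  0.02136893]), 'grip_width': 0.9994546690473994}
0.0187
scene {'fx': 457.1598057071858, 'fy': 457.1598057071858, 'cx': 310.9347841405139, 'cy': 234.52382858198064, 'pose': array([[-0.6186932 ,  0.5735294 , -0.53691969,  1.14228464],
       [ 0.78550322,  0.43917869, -0.43601235,  0.45697638],
       [-0.01426221, -0.69151002, -0.72222606,  0.85957669],
       [ 0.        ,  0.        ,  0.        ,  1.        ]])}
top {'fx': 530.9216245587622, 'fy': 530.9216245587622, 'cx': 317.1290141390221, 'cy': 237.0195260109068, 'pose': array([[ 0.01599427, -0.99748839,  0.06900066,  0.49147886],
       [-0.99981663, -0.01522846,  0.01161051, -0.00803288],
       [-0.01053057, -0.06917371, -0.99754905,  1.14363377],
       [ 0.        ,  0.        ,  0.        ,  1.        ]])}
```

View pics/scene0.png

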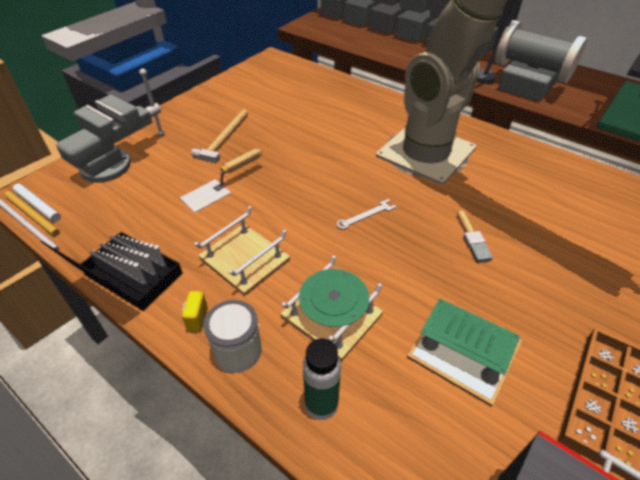

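View pics/top0.png

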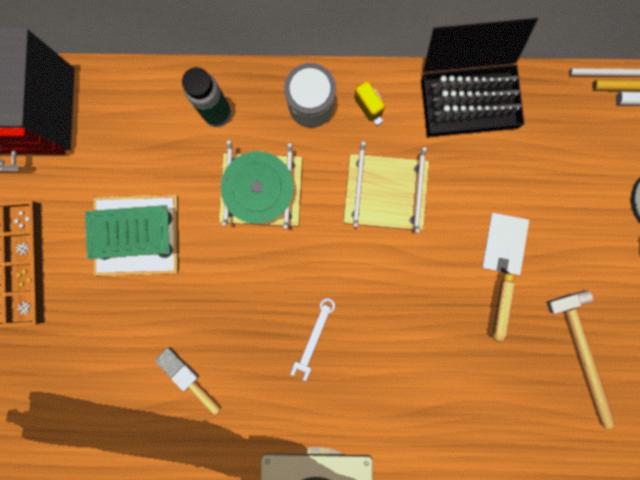

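The top view has the board and green cover at about (135,235), the taken rack at (258,188), the empty rack at (388,192) and the trowel blade at (507,243) with its handle end at (500,335). Next I'll measure these.

```bash
cat > h.py <<'E'
import numpy as np, cv2
from workcell import manip, cams
def ray(n,uv,z):
    i=cams.camera_info(n); P=i["pose"]
    d=P[:3,:3]@np.array([(uv[0]-i["cx"])/i["fx"],(uv[1]-i["cy"])/i["fy"],1.]); o=P[:3,3]
    return o+d*(z-o[2])/d[2]
def proj(n,p):
    i=cams.camera_info(n); P=i["pose"]; c=P[:3,:3].T@(np.array(p)-P[:3,3])
    return np.array([i["fx"]*c[0]/c[2]+i["cx"],i["fy"]*c[1]/c[2]+i["cy"]])
def tri(a,b): # pixel in top, scene
    A=[];B=[]
    for n,uv in(("top",a),("scene",b)):
        i=cams.camera_info(n);P=i["pose"]
        d=P[:3,:3]@np.array([(uv[0]-i["cx"])/i["fx"],(uv[1]-i["cy"])/i["fy"],1.]);d/=np.linalg.norm(d)
        M=np.eye(3)-np.outer(d,d);A.append(M);B.append(M@P[:3,3])
    return np.linalg.solve(A[0]+A[1],B[0]+B[1])
E
python3 - <<'E'
from h import *
im={n:cv2.imread(f"pics/{n}0.png") for n in("top","scene")}
for n in im:
    h=cv2.cvtColor(im[n],cv2.COLOR_BGR2HSV)
    for nm,lo,hi in(("green",(60,90,30),(90,255,255)),("white",(0,0,170),(180,40,255)),("wood",(18,60,120),(32,180,255))):
        m=cv2.inRange(h,lo,hi)
        cs,_=cv2.findContours(m,cv2.RETR_EXTERNAL,cv2.CHAIN_APPROX_NONE)
        for c in cs:
            if cv2.contourArea(c)>250:
                r=cv2.minAreaRect(c);print(n,nm,int(cv2.contourArea(c)),np.round(r[0],1),np.round(r[1],1),round(r[2],1),np.round(cv2.boxPoints(r)).astype(int).tolist())
def crop(n,x,y,w,h,s,f): cv2.imwrite(f,cv2.resize(im[n][y:y+h,x:x+w],None,fx=s,fy=s,interpolation=cv2.INTER_CUBIC))
crop("top",70,130,380,160,2,"pics/ctop.png")
crop("top",460,190,120,160,3.5,"pics/ctrow.png")
crop("scene",170,130,340,280,2.1,"pics/cscene.png")
E
```

```text
top green 3635 [127.5 231.9] [47.5 82.6] 86.2 [[85, 211], [167, 205], [170, 253], [88, 258]]
top green 3835 [257. 187.] [70. 70.] 90.0 [[222, 152], [292, 152], [292, 222], [222, 222]]
top green 334 [215.  112.4] [20.8 27.8] 64.5 [[198, 109], [223, 97], [232, 116], [207, 128]]
top white 313 [183.3 377.8] [18.4 19.1] 45.0 [[170, 378], [184, 365], [197, 378], [183, 391]]
top white 668 [313.4 337.6] [17.1 83.9] 21.8 [[290, 373], [321, 295], [337, 302], [306, 380]]
top white 378 [571.4 301.8] [11.8 40.2] 73.3 [[550, 302], [589, 290], [592, 302], [554, 313]]
top white 1037 [135.  262.7] [16.4 76.4] 88.4 [[97, 256], [173, 253], [173, 270], [97, 272]]
top white 1811 [505.4 243.3] [37.6 55.1] 10.1 [[482, 267], [492, 213], [529, 219], [519, 274]]
top white 562 [134.5 203.4] [10.2 75.1] 89.1 [[97, 199], [172, 198], [172, 208], [97, 209]]
top white 251 [606.   71.1] [66.1  4.8] 0.9 [[573, 73], [573, 68], [639, 69], [639, 74]]
top white 1210 [309.5  87.5] [39. 39.] 90.0 [[290, 68], [329, 68], [329, 107], [290, 107]]
top wood 1384 [308. 464.] [30. 92.] 90.0 [[262, 449], [354, 449], [354, 479], [26
[... 1370 characters left out ...]
7.6 [[12, 189], [17, 182], [56, 212], [51, 219]]
scene white 606 [205.1 195.1] [18.1 44.4] 62.2 [[181, 197], [220, 177], [229, 193], [190, 213]]
scene white 473 [70.3 37.6] [52.5 18.8] 12.3 [[43, 41], [47, 23], [98, 34], [94, 52]]
scene wood 506 [357.  330.3] [13.9 62.5] 41.5 [[331, 349], [373, 302], [383, 311], [342, 358]]
scene wood 672 [260.1 267.8] [18.8 59.7] 51.6 [[231, 279], [278, 242], [289, 257], [243, 294]]
scene wood 1796 [234.5 249.1] [48.8 56.3] 39.2 [[198, 256], [233, 212], [271, 243], [236, 286]]
scene wood 410 [ 30.1 211.5] [62.3  8.1] 39.1 [[3, 195], [9, 189], [57, 228], [52, 234]]
scene wood 716 [423.3 149.4] [81.6 45.4] 20.6 [[377, 156], [393, 114], [469, 142], [454, 185]]
```

View pics/ctop.png

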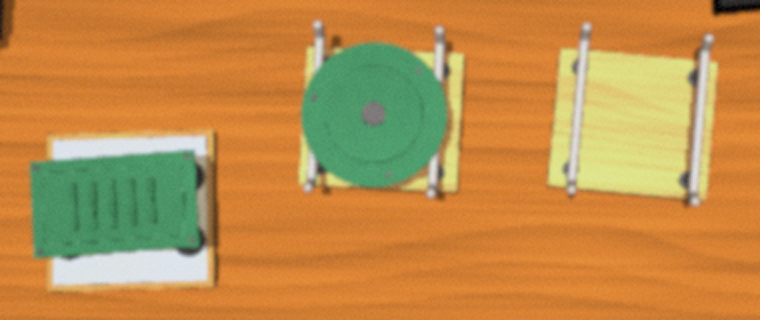

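View pics/ctrow.png

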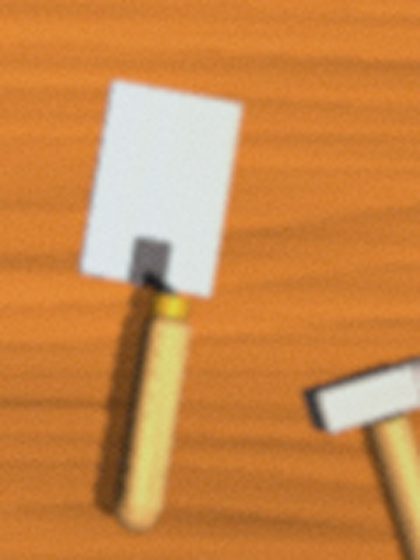

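View pics/cscene.png

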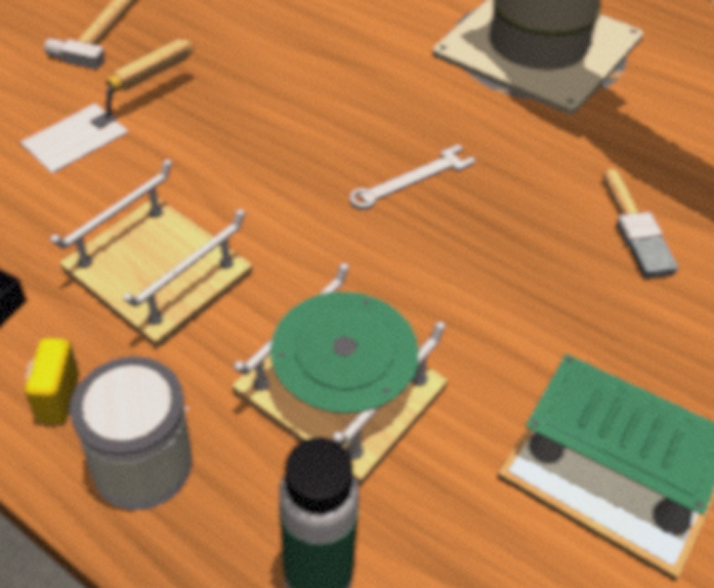

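```bash
cat >> h.py <<'E'
def contour(img,lo,hi,box,up=4):
    x,y,w,h=box; c=cv2.resize(img[y:y+h,x:x+w],None,fx=up,fy=up,interpolation=cv2.INTER_CUBIC)
    m=cv2.inRange(cv2.cvtColor(c,cv2.COLOR_BGR2HSV),lo,hi)
    m=cv2.morphologyEx(m,cv2.MORPH_CLOSE,np.ones((15,15)))
    cs,_=cv2.findContours(m,cv2.RETR_EXTERNAL,cv2.CHAIN_APPROX_NONE)
    k=max(cs,key=cv2.contourArea)[:,0,:].astype(float)
    return (k+.5)/up-.5+[x,y]
def wrect(n,k,z):
    p=np.array([ray(n,q,z)[:2] for q in k]).astype(np.float32)*1000
    r=cv2.minAreaRect(p); return np.round(r[0],1),np.round(r[1],1),round(r[2],2),np.round(cv2.boxPoints(r)).tolist()
G=((60,90,30),(90,255,255)); W=((0,0,150),(180,60,255))
E
python3 - <<'E'
from h import *
t=cv2.imread("pics/top0.png"); s=cv2.imread("pics/scene0.png")
print("cover top",wrect("top",contour(t,*G,(75,190,110,85)),.065))
print("cover scn",wrect("scene",contour(s,*G,(400,285,130,100)),.065))
print("round top",wrect("top",contour(t,*G,(210,140,95,95)),.073))
print("round scn",wrect("scene",contour(s,*G,(290,260,90,75)),.073))
print("blade top",wrect("top",contour(t,*W,(475,205,60,75)),.002))
print("blade scn",wrect("scene",contour(s,*W,(175,170,60,50)),.002))
print("handle top",wrect("top",contour(t,(15,60,100),(32,200,255),(485,272,40,75)),.055))
# board: everything not orange bench
x,y,w,h=85,188,105,95
k=contour(t,(0,0,60),(255,110,255),(x,y,w,h)) ; print("board",wrect("top",k,.012))
cv2.imwrite("pics/rack.png",cv2.resize(t[140:245,335:440],None,fx=5.6,fy=5.6,interpolation=cv2.INTER_CUBIC))
cv2.imwrite("pics/racks.png",cv2.resize(s[200:300,190:300],None,fx=5.6,fy=5.6,interpolation=cv2.INTER_CUBIC))
cv2.imwrite("pics/board.png",cv2.resize(t[185:285,75:190],None,fx=5.6,fy=5.6,interpolation=cv2.INTER_CUBIC))
E
```

```text
cover top (array([570.1, 392.4]), array([ 98.6, 169.1]), 5.03, [[514.0, 472.0], [528.0, 304.0], [627.0, 313.0], [612.0, 481.0]])
cover scn (array([576.1, 395.6]), array([ 97.8, 164.8]), 5.07, [[520.0, 473.0], [535.0, 309.0], [632.0, 318.0], [618.0, 482.0]])
round top (array([665.4, 129.1]), array([144.9, 144.4]), 1.1, [[592.0, 200.0], [594.0, 56.0], [739.0, 58.0], [736.0, 203.0]])Traceback (most recent call last):
  File "<stdin>", line 6, in <module>
  File "h.py", line 25, in wrect
    p=np.array([ray(n,q,z)[:2] for q in k]).astype(np.float32)*1000
                ~~~^^^^^^^
  File "h.py", line 4, in ray
    i=cams.camera_info(n); P=i["pose"]
ValueError: time passes only in moves, steps and waits
```

```bash
python3 - <<'E'
from workcell import cams
import pickle
pickle.dump({n:cams.camera_info(n) for n in("top","scene")},open("ci.pkl","wb"))
E
sed -i 's/^from workcell.*/from workcell import manip, cams\nimport pickle\nCI=pickle.load(open("\.\/ci.pkl","rb"))/; s/cams.camera_info(n)/CI[n]/' h.py
cat > m.py <<'E'
from h import *
t=cv2.imread("pics/top0.png"); s=cv2.imread("pics/scene0.png")
a=contour(t,*G,(75,190,110,85));b=contour(s,*G,(400,285,130,100))
print("cover top",wrect("top",a,.065)); print("cover scn",wrect("scene",b,.065))
print(cv2.boxPoints(cv2.minAreaRect(a.astype(np.float32))).tolist())
q=cv2.approxPolyDP(b.astype(np.float32),3,True);print(q[:,0].tolist())
print("round top",wrect("top",contour(t,*G,(210,140,95,95)),.073))
print("round scn",wrect("scene",contour(s,*G,(290,260,90,75)),.073))
print("blade top",wrect("top",contour(t,*W,(475,205,60,75)),.002))
print("blade scn",wrect("scene",contour(s,*W,(175,170,60,50)),.002))
print("handle top",wrect("top",contour(t,(15,60,100),(32,200,255),(485,272,40,75)),.055))
k=contour(t,(0,0,60),(255,110,255),(85,188,105,95)) ; print("board",wrect("top",k,.012))
cv2.imwrite("pics/rack.png",cv2.resize(t[140:245,335:440],None,fx=5.6,fy=5.6,interpolation=cv2.INTER_CUBIC))
cv2.imwrite("pics/racks.png",cv2.resize(s[200:300,190:300],None,fx=5.6,fy=5.6,interpolation=cv2.INTER_CUBIC))
cv2.imwrite("pics/board.png",cv2.resize(t[185:285,75:190],None,fx=5.6,fy=5.6,interpolation=cv2.INTER_CUBIC))
E
python3 m.py
```

```text
cover top (array([570.1, 392.4]), array([ 98.6, 169.1]), 5.03, [[514.0, 472.0], [528.0, 304.0], [627.0, 313.0], [612.0, 481.0]])
cover scn (array([576.1, 395.6]), array([ 97.8, 164.8]), 5.07, [[520.0, 473.0], [535.0, 309.0], [632.0, 318.0], [618.0, 482.0]])
[[84.52879333496094, 210.93142700195312], [167.3108673095703, 205.41262817382812], [170.49781799316406, 253.21682739257812], [87.71574401855469, 258.7356262207031]]
[[438.375, 302.125], [422.125, 332.375], [503.625, 372.625], [517.125, 337.875]]
round top (array([665.4, 129.1]), array([144.9, 144.4]), 1.1, [[592.0, 200.0], [594.0, 56.0], [739.0, 58.0], [736.0, 203.0]])
round scn (array([669.7, 131.2]), array([142.5, 143.2]), 37.56, [[570.0, 145.0], [657.0, 31.0], [770.0, 118.0], [683.0, 231.0]])
blade top (array([ 562.9, -398.8]), array([ 81.4, 121.6]), 80.05, [[496.0, -428.0], [616.0, -449.0], [630.0, -369.0], [510.0, -348.0]])
blade scn (array([ 565. , -397.2]), array([ 80.4, 119.4]), 80.03, [[499.0, -426.0], [617.0, -447.0], [631.0, -368.0], [513.0, -347.0]])
handle top (array([ 426.5, -378. ]), array([ 80.7, 152.5]), 89.67, [[350.0, -418.0], [503.0, -419.0], [503.0, -338.0], [351.0, -337.0]])
board (array([568.5, 408.3]), array([160.3, 192.3]), 2.55, [[484.0, 501.0], [493.0, 309.0], [653.0, 316.0], [644.0, 508.0]])
```

View pics/rack.png

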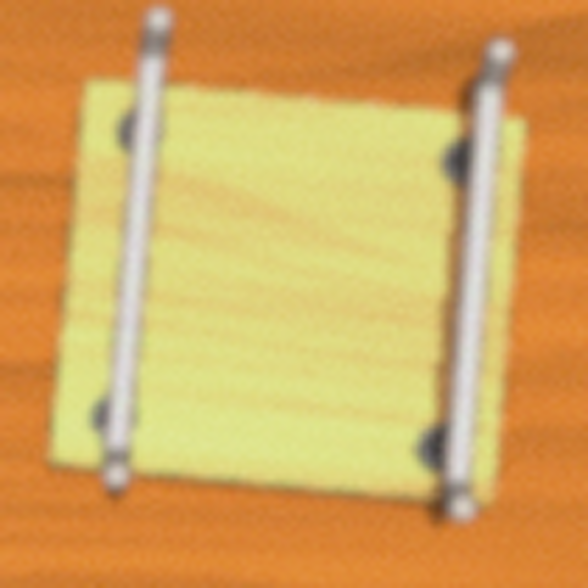

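View pics/racks.png

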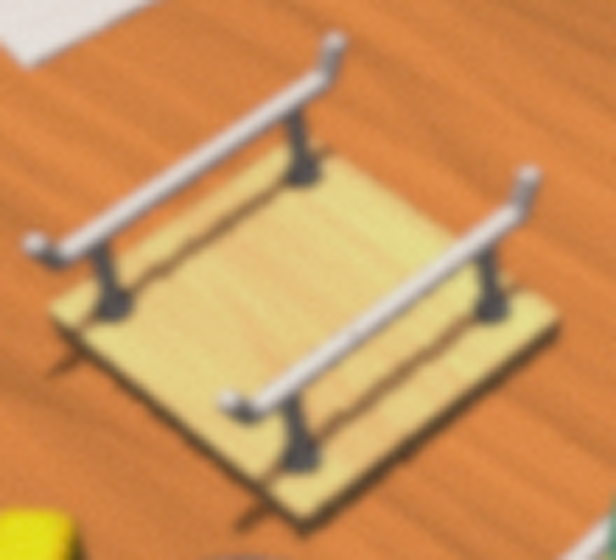

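View pics/board.png

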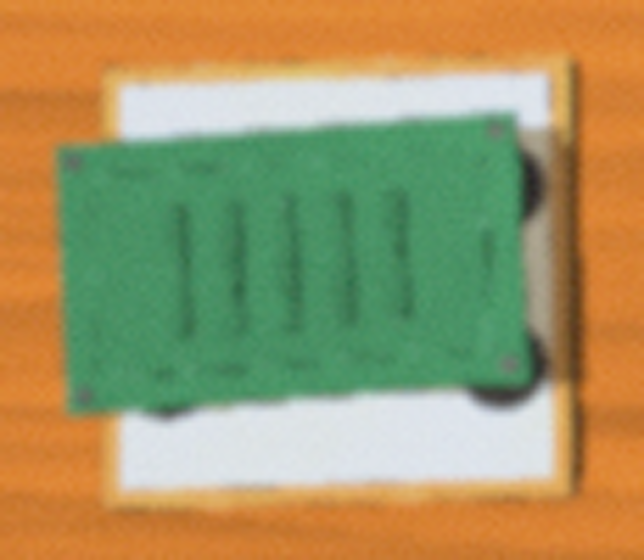

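Run:
```python
from h import *
np.set_printoptions(precision=1,suppress=True)
T=lambda u,v,ox=335,oy=140:(ox+(u+.5)/5.6-.5,oy+(v+.5)/5.6-.5)
S=lambda u,v:T(u,v,190,200)
P=lambda *a:print(*[x*1000 if isinstance(x,np.ndarray) else x for x in a])
for nm,a,b in(("Rfar",(492,85),(60,255)),("Rnear",(458,487),(325,80)),("Lfar",(152,50),(255,405)),("Lnear",(117,455),(520,210))):
    P(nm,ray("top",T(*a),.065),tri(T(*a),S(*b)),ray("scene",S(*b),.065))
print("rack foot z18")
for a,b in(((85,80),(300,525)),((527,118),(50,310)),((490,500),(320,150)),((50,465),(560,320))):
    P(ray("top",T(*a),.018),ray("scene",S(*b),.018))
c=[ray("top",T(*a),.018)*1000 for a in((85,80),(527,118),(490,500),(50,465))];print("foot centre",np.mean(c,0))
c=[ray("scene",S(*a),.018)*1000 for a in((300,525),(50,310),(322,150),(560,320))];print("foot centre scene",np.mean(c,0))
B=[ray("top",T(*a,75,185),.012)*1000 for a in((105,72),(572,62),(578,495),(107,505))]
for x in B:print("board",x)
print(np.mean(B,0))
for a in((60,148),(516,115),(530,380),(70,413)):P("cov",ray("top",T(*a,75,185),.065))
print("cover tri")
for a,b in(((84.5,210.9),(503.6,372.6)),((167.3,205.4),(422,333)),((170.5,253.2),(438.4,301)),((87.7,258.7),(518,338))):P(tri(a,b))
# scene zoom
s=cv2.imread("pics/scene0.png");cv2.imwrite("pics/bs.png",cv2.resize(s[285:410,400:530],None,fx=4.6,fy=4.6,interpolation=cv2.INTER_CUBIC))
```

```text
Rfar [ 738.8 -209.1   65. ] [ 738.4 -208.8   65.6] [ 738. -209.   65.]
Rnear [ 590.5 -197.1   65. ] [ 590.4 -197.1   62.1] [ 592.  -194.2   65. ]
Lfar [750.1 -84.4  65. ] [748.5 -83.4  69.5] [745.8 -85.8  65. ]
Lnear [600.4 -73.2  65. ] [599.9 -72.6  64.6] [599.8 -71.7  65. ]
rack foot z18
[749.3 -62.1  18. ] [756.  -58.9  18. ]
[ 736.9 -231.3   18. ] [ 739.1 -227.4   18. ]
[ 590.1 -217.5   18. ] [ 595.1 -201.8   18. ]
[600.9 -50.6  18. ] [607.2 -46.   18. ]
foot centre [ 669.3 -140.4   18. ]
foot centre scene [ 674.2 -133.3   18. ]
board [648.  489.3  12. ]
board [654.4 309.   12. ]
board [488.4 301.   12. ]
board [481.7 481.   12. ]
[568.1 395.1  12. ]
cov [612.3 481.3  65. ]
cov [627.  314.1  65. ]
cov [530.  305.5  65. ]
cov [515.3 473.1  65. ]
cover tri
[612.9 481.3  66.2]
[626.4 317.1  57. ]
[529.1 307.1  49.8]
[515.4 475.6  53.6]
```

View pics/bs.png

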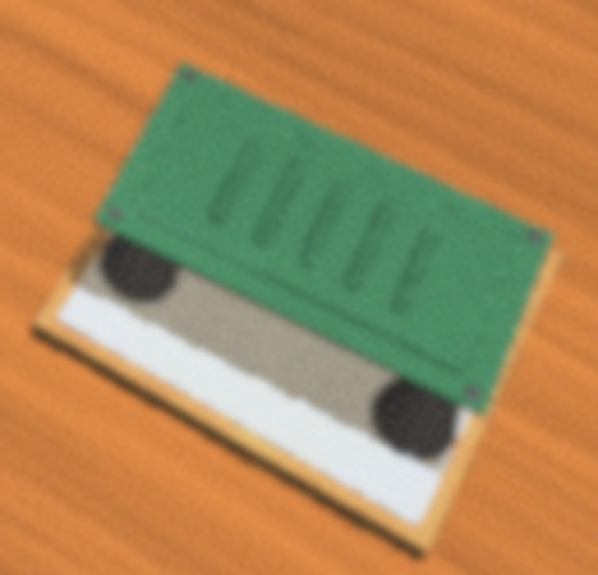

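Measured so far, in mm:

| Item | Centre | Yaw |
|---|---|---|
| Cover | (570, 393) | +5.0° |
| Board | (568, 395) | +2.5° |
| Empty rack | (670, -141) | -4.5° |
| Trowel blade | (563, -398) | -10° |

The sizes all match the ones given. Next I move towards the trowel, keeping high.

Add to h.py:
```python
from scipy.spatial.transform import Rotation as Ro
def go(target,n=1,obs=None,a=None):
    "target TCP mm, a=world angle of tool x deg; prints per-row dp (turn done first) "
    o=obs or manip.get_obs(); R=Ro.from_quat(o["ee_rot"]).as_matrix(); p=o["position"]*1000
    x=R[:,0]; a0=np.degrees(np.arctan2(x[1],x[0]))
    print("t",round(o["clock"],2),"p",np.round(p,1),"a",round(a0,2),"zaxis",np.round(R[:,2],4),"F",np.round(o["ft_force"],1),"g",round(o["grip_width"],3),"j",np.round(o["joint_pos"],2))
    if a is not None:
        c,s=np.cos(np.radians(a)),np.sin(np.radians(a)); Rt=np.array([[c,s,0],[s,-c,0],[0,0,-1]]).T
        print("turn total frac",np.round(Ro.from_matrix(R.T@Rt).as_rotvec(degrees=True)/45,4))
    else: Rt=R
    d=np.array(target)-p
    print("dp total before turn",np.round(R.T@d/200,4),"after",np.round(Rt.T@d/200,4),"per row",np.round(R.T@d/200/n,4), np.round(Rt.T@d/200/n,4))
```

```text
(no output)
```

>>> {"op": "move_arm", "data": {
  "claw": [0.8,0.8,0.8,0.8,0.8,0.8,0.8,0.8],
  "dp": [
    [0,0,0],
    [-0.107,0.123,0],
    [-0.107,0.123,0],
    [-0.107,0.123,0],
    [-0.107,0.123,0],
    [-0.107,0.123,0],
    [-0.107,0.123,0],
    [-0.107,0.123,0]
  ],
  "turn": [
    [0,0,-0.09],
    [0,0,0],
    [0,0,0],
    [0,0,0],
    [0,0,0],
    [0,0,0],
    [0,0,0],
    [0,0,0]
  ]
}}

```text
clock: 0.77
position: [0.2954, 0.4277, 0.2311]
ee_rot: [0.766, 0.643, -0.0, 0.0]
ft_force: [-0.1, -0.5, 0.3]
grip_width: 0.798
```

>>> {"op": "move_arm", "data": {
  "claw": [0.8,0.8,0.8,0.8,0.8,0.8,0.8,0.8],
  "dp": [
    [-0.107,0.123,0],
    [-0.107,0.123,0],
    [-0.107,0.123,0],
    [-0.107,0.123,0],
    [-0.107,0.123,0],
    [-0.107,0.123,0],
    [-0.107,0.123,0],
    [-0.107,0.123,0]
  ],
  "turn": [
    [0,0,0],
    [0,0,0],
    [0,0,0],
    [0,0,0],
    [0,0,0],
    [0,0,0],
    [0,0,0],
    [0,0,0]
  ]
}}

```text
clock: 1.43
position: [0.4597, 0.2253, 0.2312]
ee_rot: [0.766, 0.643, -0.0, -0.0]
ft_force: [-0.2, 0.8, 0.5]
grip_width: 0.803
```

```bash
python3 -c "
from h import *
go((460,-380,200),17,a=80.05)"
```

```text
t 1.43 p [459.7 225.3 231.2] a 80.08 zaxis [-2.e-04 -0.e+00 -1.e+00] F [-0.2  0.8  0.5] g 0.803 j [-0.81  0.08  0.28  1.77 -0.02  1.3   0.87]
turn total frac [-0.0003  0.0001  0.0007]
dp total before turn [-2.9808  0.5229  0.1558] after [-2.9805  0.5246  0.1558] per row [-0.1753  0.0308  0.0092] [-0.1753  0.0309  0.0092]
```

>>> {"op": "move_arm", "data": {
  "claw": [0.8,0.8,0.8,0.8,0.8,0.8,0.8,0.8],
  "dp": [
    [-0.175,0.031,0],
    [-0.175,0.031,0],
    [-0.175,0.031,0],
    [-0.175,0.031,0],
    [-0.175,0.031,0],
    [-0.175,0.031,0],
    [-0.175,0.031,0],
    [-0.175,0.031,0]
  ],
  "turn": [
    [0,0,0],
    [0,0,0],
    [0,0,0],
    [0,0,0],
    [0,0,0],
    [0,0,0],
    [0,0,0],
    [0,0,0]
  ]
}}

```text
clock: 2.1
position: [0.4591, -0.0593, 0.2312]
ee_rot: [0.766, 0.643, 0.0, -0.0]
ft_force: [1.5, -0.2, 0.1]
grip_width: 0.8
```

>>> {"op": "move_arm", "data": {
  "claw": [0.8,0.8,0.8,0.8,0.8,0.8,0.8,0.8],
  "dp": [
    [-0.175,0.031,0],
    [-0.175,0.031,0],
    [-0.175,0.031,0],
    [-0.175,0.031,0],
    [-0.175,0.031,0],
    [-0.175,0.031,0],
    [-0.175,0.031,0],
    [0,0,0]
  ],
  "turn": [
    [0,0,0],
    [0,0,0],
    [0,0,0],
    [0,0,0],
    [0,0,0],
    [0,0,0],
    [0,0,0],
    [0,0,0]
  ]
}}

```text
clock: 2.77
position: [0.4579, -0.3131, 0.2311]
ee_rot: [0.768, 0.641, -0.002, 0.001]
ft_force: [-0.5, -1.1, 0.5]
grip_width: 0.8
```

```bash
python3 -c "
from h import *
go((460.1,-380.2,110),4,a=80.05)
go((460.1,-380.2,33),4,a=80.05)"
```

```text
t 2.77 p [ 457.9 -313.1  231.1] a 79.66 zaxis [-0.0014 -0.0036 -1.    ] F [-0.5 -1.1  0.5] g 0.8 j [-0.21  0.22  0.84  1.69 -0.16  1.31  2.05]
turn total frac [-0.0009  0.0048 -0.0086]
dp total before turn [-0.3259  0.0717  0.6065] after [-0.3286  0.069   0.6053] per row [-0.0815  0.0179  0.1516] [-0.0822  0.0172  0.1513]
t 2.77 p [ 457.9 -313.1  231.1] a 79.66 zaxis [-0.0014 -0.0036 -1.    ] F [-0.5 -1.1  0.5] g 0.8 j [-0.21  0.22  0.84  1.69 -0.16  1.31  2.05]
turn total frac [-0.0009  0.0048 -0.0086]
dp total before turn [-0.3244  0.0719  0.9915] after [-0.3286  0.069   0.9903] per row [-0.0811  0.018   0.2479] [-0.0822  0.0172  0.2476]
```

>>> {"op": "move_arm", "data": {
  "claw": [0.8,0.8,0.8,0.8,0.8,0.8,0.8,0.8],
  "dp": [
    [-0.082,0.017,0.12],
    [-0.082,0.017,0.12],
    [-0.082,0.017,0.12],
    [-0.082,0.017,0.12],
    [0,0,0.1],
    [0,0,0],
    [0,0,0],
    [0,0,0]
  ],
  "turn": [
    [0,0,-0.008],
    [0,0,0],
    [0,0,0],
    [0,0,0],
    [0,0,0],
    [0,0,0],
    [0,0,0],
    [0,0,0]
  ]
}}

```text
clock: 3.43
position: [0.4632, -0.3732, 0.1164]
ee_rot: [0.763, 0.646, 0.0, 0.0]
ft_force: [-0.6, 0.5, 0.5]
grip_width: 0.803
```

Run:
```python
from h import *
go((460.1,-380.2,33),4,a=80.05)
for n in("top","scene"):
    im=cams.camera(n)[:,:,::-1]
    cv2.imwrite(f"pics/{n}1.png",im)
t=cv2.imread("pics/top1.png");s=cv2.imread("pics/scene1.png")
cv2.imwrite("pics/g1.png",np.hstack([cv2.resize(t[190:360,440:580],(350,425)),cv2.resize(s[80:230,170:310],(400,425))]))
```

```text
t 3.43 p [ 463.2 -373.2  116.4] a 80.48 zaxis [ 9.e-04 -2.e-04 -1.e+00] F [-0.6  0.5  0.5] g 0.803 j [-0.02  0.44  0.79  1.72 -0.35  1.12  2.28]
turn total frac [0.0012 0.0001 0.0095]
dp total before turn [-0.0373 -0.0101  0.417 ] after [-0.0374 -0.0094  0.417 ] per row [-0.0093 -0.0025  0.1042] [-0.0093 -0.0023  0.1043]
```

View pics/g1.png

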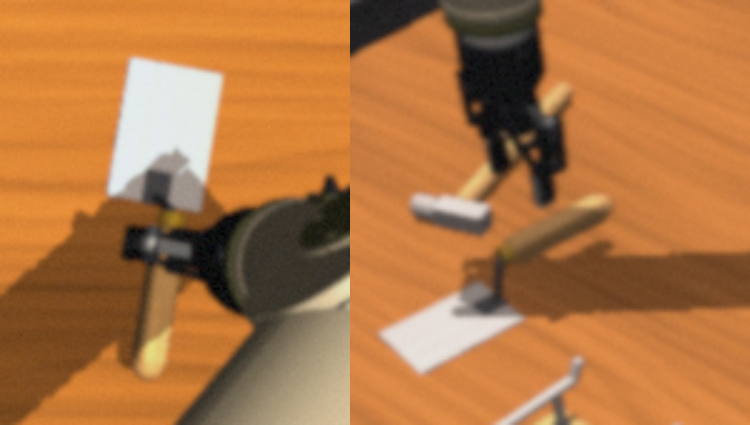

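The fingers are above the handle just behind the tang, one on each side of it. I descend.

>>> {"op": "move_arm", "data": {
  "claw": [0.8,0.8,0.8,0.8,0.8,0.8,0.8,0.8],
  "dp": [
    [-0.037,-0.01,0.05],
    [0,0,0.08],
    [0,0,0.08],
    [0,0,0.08],
    [0,0,0.08],
    [0,0,0.047],
    [0,0,0],
    [0,0,0]
  ],
  "turn": [
    [0.001,0,0.0095],
    [0,0,0],
    [0,0,0],
    [0,0,0],
    [0,0,0],
    [0,0,0],
    [0,0,0],
    [0,0,0]
  ]
}}

```text
clock: 4.2
position: [0.4592, -0.3805, 0.032]
ee_rot: [0.766, 0.643, -0.0, -0.0]
ft_force: [0.5, -0.4, 1.1]
grip_width: 0.795
```

```bash
python3 -c "
from h import *
go((460.1,-380.2,33),1,a=80.05)"
```

```text
t 4.2 p [ 459.2 -380.5   32. ] a 79.99 zaxis [-1.1e-03  2.0e-04 -1.0e+00] F [ 0.5 -0.4  1.1] g 0.795 j [ 0.05  0.56  0.73  1.77 -0.44  0.98  2.34]
turn total frac [-0.0014  0.     -0.0012]
dp total before turn [ 0.0024  0.0041 -0.0051] after [ 0.0024  0.0041 -0.0051] per row [ 0.0024  0.0041 -0.0051] [ 0.0024  0.0041 -0.0051]
```

>>> {"op": "move_arm", "data": {
  "claw": [0,0,0,0,0,0,0,0],
  "dp": [
    [0,0.004,-0.005],
    [0,0,0],
    [0,0,0],
    [0,0,0],
    [0,0,0],
    [0,0,0],
    [0,0,0],
    [0,0,0]
  ],
  "turn": [
    [-0.001,0,-0.001],
    [0,0,0],
    [0,0,0],
    [0,0,0],
    [0,0,0],
    [0,0,0],
    [0,0,0],
    [0,0,0]
  ],
  "grip_force": 115
}}

```text
clock: 4.87
position: [0.4605, -0.3806, 0.0338]
ee_rot: [0.766, 0.643, 0.0, 0.0]
ft_force: [-1.9, 1.3, 6.7]
grip_width: 0.261
```

Run:
```python
from h import *
go((460.1,-380.2,233),1,a=80.05)
t=cams.camera("top")[:,:,::-1].copy();s=cams.camera("scene")[:,:,::-1].copy();cv2.imwrite("pics/top2.png",t);cv2.imwrite("pics/scene2.png",s)
print(wrect("scene",contour(s,*W,(175,170,60,50)),.002))
k=contour(t,*W,(475,205,60,75));print(wrect("top",k,.002))
cv2.imwrite("pics/g2.png",np.hstack([cv2.resize(t[190:360,440:580],(350,425)),cv2.resize(s[80:230,170:310],(400,425))]))
```

```text
t 4.87 p [ 460.5 -380.6   33.8] a 80.06 zaxis [ 1.e-03 -1.e-04 -1.e+00] F [-1.9  1.3  6.7] g 0.261 j [ 0.05  0.56  0.73  1.77 -0.44  0.98  2.34]
turn total frac [ 0.0012 -0.0001  0.0003]
dp total before turn [ 0.0019 -0.0012 -0.9962] after [ 0.0018 -0.0022 -0.9962] per row [ 0.0019 -0.0012 -0.9962] [ 0.0018 -0.0022 -0.9962]
(array([ 564.6, -397. ]), array([ 80. , 120.4]), 79.95, [[498.0, -426.0], [617.0, -447.0], [631.0, -368.0], [512.0, -347.0]])
(array([ 562.8, -398.8]), array([ 81.2, 121.9]), 80.18, [[496.0, -428.0], [616.0, -449.0], [630.0, -369.0], [510.0, -348.0]])
```

View pics/g2.png

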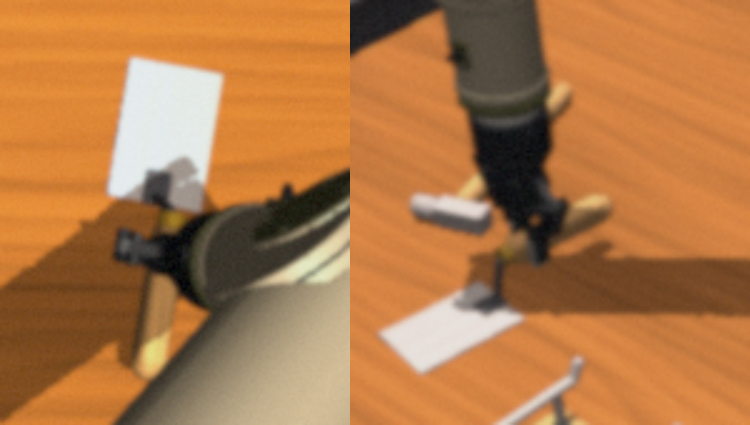

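>>> {"op": "move_arm", "data": {
  "claw": [0,0,0,0,0,0,0,0],
  "dp": [
    [0,0,-0.05],
    [0,0,-0.13],
    [0,0,-0.15],
    [0,0,-0.15],
    [0,0,-0.15],
    [0,0,-0.13],
    [0,0,-0.05],
    [0,0,0]
  ],
  "turn": [
    [0,0,0],
    [0,0,0],
    [0,0,0],
    [0,0,0],
    [0,0,0],
    [0,0,0],
    [0,0,0],
    [0,0,0]
  ]
}}

```text
clock: 5.63
position: [0.4609, -0.3812, 0.1974]
ee_rot: [0.766, 0.643, 0.001, 0.002]
ft_force: [0.1, 1.1, -2.7]
grip_width: 0.262
```

>>> {"op": "move_arm", "data": {
  "claw": [0,0,0,0,0,0,0,0],
  "dp": [
    [0.05,-0.008,0],
    [0.1,-0.015,0],
    [0.15,-0.022,0],
    [0.15,-0.022,0],
    [0.15,-0.022,0],
    [0.15,-0.022,0],
    [0.15,-0.022,0],
    [0.15,-0.022,0]
  ],
  "turn": [
    [0,0,0],
    [0,0,0],
    [0,0,0],
    [0,0,0],
    [0,0,0],
    [0,0,0],
    [0,0,0],
    [0,0,0]
  ]
}}

```text
clock: 6.3
position: [0.4645, -0.1656, 0.1929]
ee_rot: [0.765, 0.644, -0.001, -0.001]
ft_force: [0.5, -0.5, -2.2]
grip_width: 0.264
```

>>> {"op": "move_arm", "data": {
  "claw": [0,0,0,0,0,0,0,0],
  "dp": [
    [0.15,-0.022,0],
    [0.15,-0.022,0],
    [0.15,-0.022,0],
    [0.15,-0.022,0],
    [0.15,-0.022,0],
    [0.1,-0.02,0],
    [0.05,0,0],
    [0,0,0]
  ],
  "turn": [
    [0,0,0],
    [0,0,0],
    [0,0,0],
    [0,0,0],
    [0,0,0],
    [0,0,0],
    [0,0,0],
    [0,0,0]
  ]
}}

```text
clock: 6.97
position: [0.4703, 0.0162, 0.1933]
ee_rot: [0.764, 0.645, -0.001, -0.001]
ft_force: [0.5, -0.0, -2.9]
grip_width: 0.263
```

```bash
python3 -c "
from h import *
go((332.2,372.1,190),14,a=95)"
```

```text
t 6.97 p [470.3  16.2 193.3] a 80.32 zaxis [-2.6e-03 -4.0e-04 -1.0e+00] F [ 0.5 -0.  -2.9] g 0.263 j [-0.69 -0.    0.56  1.93  0.    1.22  1.28]
turn total frac [-0.0033  0.0007 -0.3262]
dp total before turn [ 1.6379 -0.9799  0.0174] after [ 1.8328 -0.5329  0.0164] per row [ 0.117  -0.07    0.0012] [ 0.1309 -0.0381  0.0012]
```

>>> {"op": "move_arm", "data": {
  "claw": [0,0,0,0,0,0,0,0],
  "dp": [
    [0,0,0],
    [0,0,0],
    [0,0,0],
    [0,0,0],
    [0.06,-0.018,0],
    [0.1,-0.03,0],
    [0.14,-0.04,0],
    [0.14,-0.04,0]
  ],
  "turn": [
    [-0.003,0,-0.08],
    [0,0,-0.08],
    [0,0,-0.08],
    [0,0,-0.086],
    [0,0,0],
    [0,0,0],
    [0,0,0],
    [0,0,0]
  ]
}}

```text
clock: 7.63
position: [0.4379, 0.098, 0.1938]
ee_rot: [0.679, 0.735, -0.0, 0.001]
ft_force: [0.5, 1.1, -2.0]
grip_width: 0.264
```

>>> {"op": "move_arm", "data": {
  "claw": [0,0,0,0,0,0,0,0],
  "dp": [
    [0.14,-0.04,0],
    [0.14,-0.04,0],
    [0.14,-0.04,0],
    [0.14,-0.04,0],
    [0.14,-0.04,0],
    [0.14,-0.04,0],
    [0.14,-0.04,0],
    [0.14,-0.04,0]
  ],
  "turn": [
    [0,0,0],
    [0,0,0],
    [0,0,0],
    [0,0,0],
    [0,0,0],
    [0,0,0],
    [0,0,0],
    [0,0,0]
  ]
}}

```text
clock: 8.3
position: [0.3562, 0.3168, 0.1935]
ee_rot: [0.678, 0.735, -0.0, 0.001]
ft_force: [0.2, 0.1, -1.3]
grip_width: 0.265
```

>>> {"op": "move_arm", "data": {
  "claw": [0,0,0,0,0],
  "dp": [
    [0.1,-0.028,0],
    [0.06,-0.018,0],
    [0,0,0],
    [0,0,0],
    [0,0,0]
  ],
  "turn": [
    [0,0,0],
    [0,0,0],
    [0,0,0],
    [0,0,0],
    [0,0,0]
  ]
}}

```text
clock: 8.72
position: [0.3456, 0.3465, 0.1941]
ee_rot: [0.678, 0.735, 0.0, 0.001]
ft_force: [-0.0, -0.0, -2.4]
grip_width: 0.265
```

```bash
python3 -c "
from h import *
go((332.2,372.1,85),5,a=95)"
```

```text
t 8.72 p [345.6 346.5 194.1] a 94.6 zaxis [ 0.0022 -0.0014 -1.    ] F [-0.  -0.  -2.4] g 0.265 j [-1.05  0.05  0.17  1.87 -0.01  1.22  0.78]
turn total frac [ 0.0027  0.002  -0.0089]
dp total before turn [ 0.1339 -0.0574  0.5452] after [ 0.1335 -0.0553  0.5455] per row [ 0.0268 -0.0115  0.109 ] [ 0.0267 -0.0111  0.1091]
```

>>> {"op": "move_arm", "data": {
  "claw": [0,0,0,0,0,0,0,0],
  "dp": [
    [0.05,-0.025,0.05],
    [0.05,-0.02,0.1],
    [0.034,-0.01,0.12],
    [0,0,0.12],
    [0,0,0.1],
    [0,0,0.07],
    [0,0,0],
    [0,0,0]
  ],
  "turn": [
    [0.0027,0.002,-0.009],
    [0,0,0],
    [0,0,0],
    [0,0,0],
    [0,0,0],
    [0,0,0],
    [0,0,0],
    [0,0,0]
  ]
}}

```text
clock: 9.38
position: [0.3312, 0.3734, 0.0819]
ee_rot: [0.675, 0.738, -0.0, -0.0]
ft_force: [-0.2, 0.4, -1.5]
grip_width: 0.265
```

Run:
```python
from h import *
go((461.7,383.5,82),1,a=95)
t=cams.camera("top")[:,:,::-1].copy();s=cams.camera("scene")[:,:,::-1].copy();cv2.imwrite("pics/top3.png",t);cv2.imwrite("pics/scene3.png",s)
cv2.imwrite("pics/g3.png",np.hstack([cv2.resize(t[180:360,70:210],(350,450)),cv2.resize(s[230:410,380:560],(450,450))]))
```

```text
t 9.38 p [331.2 373.4  81.9] a 95.09 zaxis [-8.e-04 -3.e-04 -1.e+00] F [-0.2  0.4 -1.5] g 0.265 j [-1.07  0.2   0.14  1.97 -0.03  0.98  0.75]
turn total frac [-0.001   0.0002  0.0021]
dp total before turn [-0.0074  0.6546 -0.0009] after [-6.400e-03  6.546e-01 -3.000e-04] per row [-0.0074  0.6546 -0.0009] [-6.400e-03  6.546e-01 -3.000e-04]
```

View pics/g3.png

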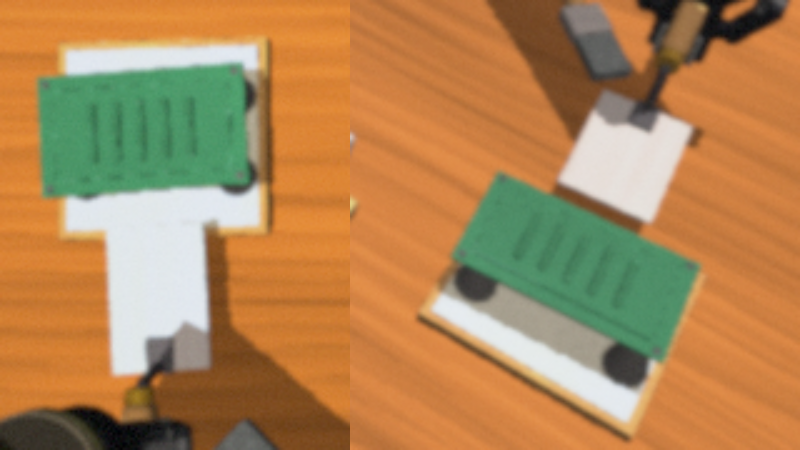

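The blade lies flat in front of the cover and in line with the lane. In the right half of the picture its front edge runs from about (557,183) to (652,222), just short of the cover. I'll check its pose in the images, then go in.

Run:
```python
from h import *
s=cv2.imread("pics/scene3.png");t=cv2.imread("pics/top3.png")
k=contour(s,*W,(458,262,64,60));
for z in(.04,.05,.06):print(z,wrect("scene",k,z)[:3])
print(cv2.boxPoints(cv2.minAreaRect(k.astype(np.float32))).tolist())
h=np.array([331.2,373.4])+104.4*np.array([np.cos(np.radians(5.09)),np.sin(np.radians(5.09))]);print("expected blade centre",h)
# cover re-measure with both
c=contour(s,*G,(400,285,130,100));print(wrect("scene",c,.065)[:3]);print(wrect("top",contour(t,*G,(75,190,110,85)),.065)[:3])
```

```text
0.04 (array([428. , 382.3]), array([125.3,  83.3]), 5.2)
0.05 (array([436.7, 383.3]), array([123.8,  82.3]), 5.2)
0.06 (array([445.4, 384.2]), array([122.3,  81.2]), 5.2)
[[462.3531188964844, 302.6045837402344], [480.3168640136719, 263.4109191894531], [517.3670654296875, 280.3922424316406], [499.4033508300781, 319.5859069824219]]
expected blade centre [435.18830541 382.66241535]
(array([575.4, 395.5]), array([ 99.2, 164.6]), 5.28)
(array([570.3, 392.3]), array([ 98.7, 169.3]), 4.93)
```

>>> {"op": "move_arm", "data": {
  "claw": [0,0,0,0,0,0,0,0],
  "dp": [
    [-0.006,0.04,0],
    [0,0.08,0],
    [0,0.1,0],
    [0,0.1,0],
    [0,0.1,0],
    [0,0.1,0],
    [0,0.08,0],
    [0,0.05,0]
  ],
  "turn": [
    [-0.001,0,0.002],
    [0,0,0],
    [0,0,0],
    [0,0,0],
    [0,0,0],
    [0,0,0],
    [0,0,0],
    [0,0,0]
  ]
}}

```text
clock: 10.15
position: [0.4637, 0.3841, 0.0835]
ee_rot: [0.676, 0.737, 0.002, 0.0]
ft_force: [-0.3, -0.5, -2.4]
grip_width: 0.264
```

>>> {"op": "move_arm", "data": {
  "claw": [0,0,0],
  "dp": [
    [0,0.01,0],
    [0,0,0],
    [0,0,0]
  ],
  "turn": [
    [0,0,0],
    [0,0,0],
    [0,0,0]
  ]
}}

```text
clock: 10.4
position: [0.4621, 0.3847, 0.0827]
ee_rot: [0.675, 0.738, 0.001, -0.0]
ft_force: [-1.0, 0.1, -2.9]
grip_width: 0.261
```

Run:
```python
from h import *
go((463,383.5,82),1,a=95)
t=cams.camera("top")[:,:,::-1].copy();s=cams.camera("scene")[:,:,::-1].copy();cv2.imwrite("pics/top4.png",t);cv2.imwrite("pics/scene4.png",s)
cv2.imwrite("pics/g4.png",np.hstack([cv2.resize(t[180:360,70:210],(350,450)),cv2.resize(s[230:410,380:560],(450,450))]))
print(wrect("top",contour(t,*G,(75,190,110,75)),.065)[:3])
```

```text
t 10.4 p [462.1 384.7  82.7] a 95.07 zaxis [ 3.0e-04  1.3e-03 -1.0e+00] F [-1.   0.1 -2.9] g 0.261 j [-0.93  0.4   0.2   1.7  -0.09  1.04  0.96]
turn total frac [ 0.0006 -0.0016  0.0016]
dp total before turn [-0.0064  0.0039  0.0035] after [-0.0064  0.0039  0.0035] per row [-0.0064  0.0039  0.0035] [-0.0064  0.0039  0.0035]
(array([570.5, 392.4]), array([ 98.6, 169. ]), 4.71)
```

View pics/g4.png

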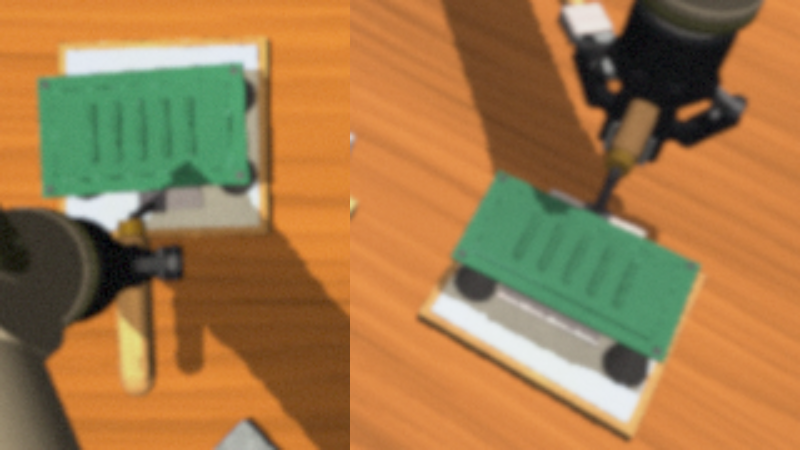

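The blade sits under the cover. A strip of it shows at the rear beside the tang, and the cover hasn't moved. I lift gently.

>>> {"op": "move_arm", "data": {
  "claw": [0,0,0,0,0,0,0,0],
  "dp": [
    [-0.005,0.003,-0.015],
    [0,0,-0.015],
    [0,0,-0.015],
    [0,0,-0.01],
    [0,0,-0.01],
    [0,0,-0.01],
    [0,0,-0.015],
    [0,0,-0.02]
  ],
  "turn": [
    [0,0,0],
    [0,0,0],
    [0,0,0],
    [0,0,0],
    [0,0,0],
    [0,0,0],
    [0,0,0],
    [0,0,0]
  ]
}}

```text
clock: 11.17
position: [0.4633, 0.3834, 0.1046]
ee_rot: [0.675, 0.738, 0.0, -0.0]
ft_force: [0.3, 0.3, -3.3]
grip_width: 0.26
```

Run:
```python
from h import *
o=manip.get_obs();go((463,383.5,162),1,a=95);print(o["torque"])
t=cams.camera("top")[:,:,::-1].copy();s=cams.camera("scene")[:,:,::-1].copy();cv2.imwrite("pics/top5.png",t);cv2.imwrite("pics/scene5.png",s)
cv2.imwrite("pics/g5.png",np.hstack([cv2.resize(t[180:360,70:210],(350,450)),cv2.resize(s[230:410,380:560],(450,450))]))
```

```text
t 11.17 p [463.3 383.4 104.6] a 95.04 zaxis [ 3.e-04  7.e-04 -1.e+00] F [ 0.3  0.3 -3.3] g 0.26 j [-0.93  0.38  0.2   1.69 -0.08  1.08  0.96]
turn total frac [ 0.0005 -0.0008  0.001 ]
dp total before turn [ 0.0009 -0.0014 -0.2872] after [ 0.0008 -0.0015 -0.2872] per row [ 0.0009 -0.0014 -0.2872] [ 0.0008 -0.0015 -0.2872]
[ 0.00678704  0.27269757 -0.02787219]
```

View pics/g5.png

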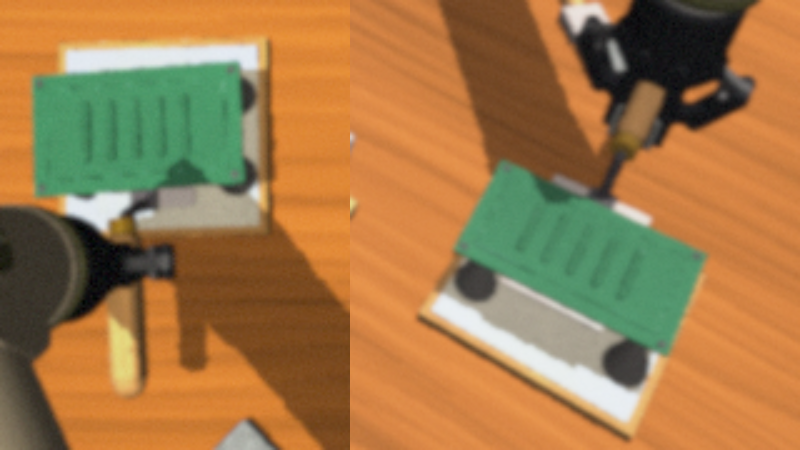

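The cover is level on the blade and off the points. I lift higher and turn to the rack's heading slowly.

>>> {"op": "move_arm", "data": {
  "claw": [0,0,0,0,0,0,0,0],
  "dp": [
    [0,0,-0.02],
    [0,0,-0.03],
    [0,0,-0.045],
    [0,0,-0.05],
    [0,0,-0.05],
    [0,0,-0.05],
    [0,0,-0.03],
    [0,0,-0.015]
  ],
  "turn": [
    [0,0,0],
    [0,0,0],
    [0,0,0.01],
    [0,0,0.02],
    [0,0,0.03],
    [0,0,0.03],
    [0,0,0.03],
    [0,0,0.03]
  ]
}}

```text
clock: 11.93
position: [0.4639, 0.3839, 0.1643]
ee_rot: [0.718, 0.696, 0.002, -0.0]
ft_force: [0.3, 0.4, -3.3]
grip_width: 0.265
```

>>> {"op": "move_arm", "data": {
  "claw": [0,0,0,0,0],
  "dp": [
    [0,0,0],
    [0,0,0],
    [0,0,0],
    [0,0,0],
    [0,0,0]
  ],
  "turn": [
    [0,0,0.03],
    [0,0,0.02],
    [0,0,0.01],
    [0,0,0],
    [0,0,0]
  ]
}}

```text
clock: 12.35
position: [0.4633, 0.3833, 0.1621]
ee_rot: [0.734, 0.679, 0.0, -0.0]
ft_force: [-0.4, -0.9, -4.3]
grip_width: 0.263
```

Run:
```python
from h import *
o=manip.get_obs();go((565,-132,162),25,a=85.5);print(o["torque"])
t=cams.camera("top")[:,:,::-1].copy();s=cams.camera("scene")[:,:,::-1].copy();cv2.imwrite("pics/top6.png",t);cv2.imwrite("pics/scene6.png",s)
cv2.imwrite("pics/g6.png",np.hstack([cv2.resize(t[180:360,40:210],(425,450)),cv2.resize(s[210:390,380:560],(375,450))]))
p=o["position"]*1000; zt=(p[2]-33.8+2+3)/1000
print("cover",zt,wrect("top",contour(t,*G,(50,170,135,90)),zt)[:3],wrect("scene",contour(s,*G,(390,240,150,150)),zt)[:3])
```

```text
t 12.35 p [463.3 383.3 162.1] a 85.61 zaxis [ 3.e-04  6.e-04 -1.e+00] F [-0.4 -0.9 -4.3] g 0.263 j [-0.96  0.33  0.24  1.63 -0.08  1.19  0.79]
turn total frac [ 0.0004 -0.0008  0.0024]
dp total before turn [-2.5302e+00  7.0430e-01 -6.0000e-04] after [-2.5288e+00  7.0910e-01  7.0000e-04] per row [-0.1012  0.0282 -0.    ] [-0.1012  0.0284  0.    ]
[0.0663186  0.24941509 0.01093281]
cover 0.13333945680357367 (array([570.7, 375.3]), array([170.8,  97.7]), 86.02) (array([573. , 377.4]), array([169.6, 102.4]), 85.2)
```

View pics/g6.png

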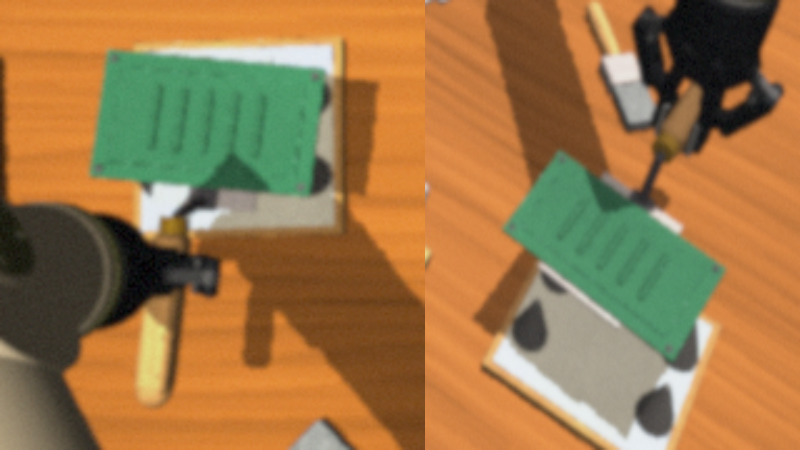

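>>> {"op": "move_arm", "data": {
  "claw": [0,0,0,0,0,0,0,0],
  "dp": [
    [-0.015,0.004,0],
    [-0.03,0.008,0],
    [-0.05,0.014,0],
    [-0.07,0.019,0],
    [-0.085,0.023,0],
    [-0.1,0.027,0],
    [-0.1,0.027,0],
    [-0.1,0.027,0]
  ],
  "turn": [
    [0,0,0.002],
    [0,0,0],
    [0,0,0],
    [0,0,0],
    [0,0,0],
    [0,0,0],
    [0,0,0],
    [0,0,0]
  ]
}}

```text
clock: 13.12
position: [0.485, 0.2687, 0.1626]
ee_rot: [0.735, 0.678, 0.001, -0.0]
ft_force: [-0.2, -0.3, -4.5]
grip_width: 0.262
```

>>> {"op": "move_arm", "data": {
  "claw": [0,0,0,0,0,0,0,0],
  "dp": [
    [-0.1,0.027,0],
    [-0.1,0.027,0],
    [-0.1,0.027,0],
    [-0.1,0.027,0],
    [-0.1,0.027,0],
    [-0.1,0.027,0],
    [-0.1,0.027,0],
    [-0.1,0.027,0]
  ],
  "turn": [
    [0,0,0],
    [0,0,0],
    [0,0,0],
    [0,0,0],
    [0,0,0],
    [0,0,0],
    [0,0,0],
    [0,0,0]
  ]
}}

```text
clock: 13.78
position: [0.5149, 0.1058, 0.1625]
ee_rot: [0.735, 0.678, 0.001, -0.0]
ft_force: [0.9, 1.1, -3.5]
grip_width: 0.265
```

>>> {"op": "move_arm", "data": {
  "claw": [0,0,0,0,0,0,0,0],
  "dp": [
    [-0.1,0.027,0],
    [-0.1,0.027,0],
    [-0.1,0.027,0],
    [-0.1,0.027,0],
    [-0.1,0.027,0],
    [-0.1,0.027,0],
    [-0.1,0.027,0],
    [-0.1,0.027,0]
  ],
  "turn": [
    [0,0,0],
    [0,0,0],
    [0,0,0],
    [0,0,0],
    [0,0,0],
    [0,0,0],
    [0,0,0],
    [0,0,0]
  ]
}}

```text
clock: 14.45
position: [0.5449, -0.057, 0.1623]
ee_rot: [0.735, 0.678, 0.001, -0.0]
ft_force: [0.6, 0.8, -3.3]
grip_width: 0.264
```

>>> {"op": "move_arm", "data": {
  "claw": [0,0,0,0,0,0,0,0],
  "dp": [
    [-0.085,0.023,0],
    [-0.07,0.019,0],
    [-0.05,0.014,0],
    [-0.03,0.008,0],
    [-0.015,0.004,0],
    [0,0,0],
    [0,0,0],
    [0,0,0]
  ],
  "turn": [
    [0,0,0],
    [0,0,0],
    [0,0,0],
    [0,0,0],
    [0,0,0],
    [0,0,0],
    [0,0,0],
    [0,0,0]
  ]
}}

```text
clock: 15.12
position: [0.5553, -0.1042, 0.1621]
ee_rot: [0.734, 0.679, 0.001, -0.0]
ft_force: [0.7, -0.3, -2.9]
grip_width: 0.263
```

Run:
```python
from h import *
o=manip.get_obs();go((562,-133,162),1,a=85.5);print(o["torque"])
t=cams.camera("top")[:,:,::-1].copy();s=cams.camera("scene")[:,:,::-1].copy();cv2.imwrite("pics/top7.png",t);cv2.imwrite("pics/scene7.png",s)
cv2.imwrite("pics/g7.png",np.hstack([cv2.resize(t[120:300,290:470],(400,400)),cv2.resize(s[150:320,150:320],(400,400))]))
```

```text
t 15.12 p [ 555.3 -104.2  162.1] a 85.58 zaxis [ 7.0e-04  1.6e-03 -1.0e+00] F [ 0.7 -0.3 -2.9] g 0.263 j [-0.36  0.27  0.55  1.74 -0.15  1.17  1.72]
turn total frac [ 0.0008 -0.0021  0.0018]
dp total before turn [-1.409e-01  4.470e-02  1.000e-04] after [-0.1408  0.0449  0.0003] per row [-1.409e-01  4.470e-02  1.000e-04] [-0.1408  0.0449  0.0003]
[0.07092172 0.34096069 0.02782945]
```

View pics/g7.png

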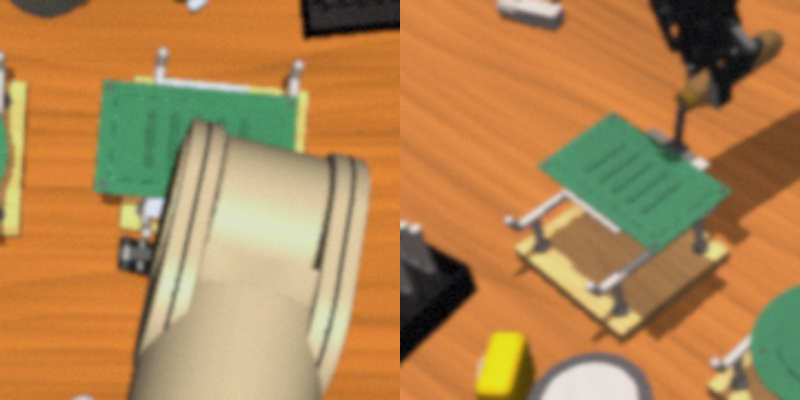

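>>> {"op": "move_arm", "data": {
  "claw": [0,0,0,0,0,0,0,0],
  "dp": [
    [-0.015,0.005,0],
    [-0.03,0.01,0],
    [-0.04,0.013,0],
    [-0.03,0.01,0],
    [-0.02,0.007,0.01],
    [-0.006,0,0.03],
    [0,0,0.04],
    [0,0,0.04]
  ],
  "turn": [
    [0.001,-0.002,0.002],
    [0,0,0],
    [0,0,0],
    [0,0,0],
    [0,0,0],
    [0,0,0],
    [0,0,0],
    [0,0,0]
  ]
}}

```text
clock: 15.88
position: [0.5618, -0.1339, 0.137]
ee_rot: [0.735, 0.678, -0.0, -0.0]
ft_force: [0.5, -0.4, -3.6]
grip_width: 0.263
```

>>> {"op": "move_arm", "data": {
  "claw": [0,0,0,0,0,0,0],
  "dp": [
    [0,0,0.04],
    [0,0,0.03],
    [0,0,0.02],
    [0,0,0.01],
    [0,0,0],
    [0,0,0],
    [0,0,0]
  ],
  "turn": [
    [0,0,0],
    [0,0,0],
    [0,0,0],
    [0,0,0],
    [0,0,0],
    [0,0,0],
    [0,0,0]
  ]
}}

```text
clock: 16.47
position: [0.5623, -0.1341, 0.1186]
ee_rot: [0.735, 0.678, 0.0, 0.0]
ft_force: [0.6, -0.2, -2.9]
grip_width: 0.259
```

Run:
```python
from h import *
o=manip.get_obs();go((562,-133,110),1,a=85.5)
t=cams.camera("top")[:,:,::-1].copy();s=cams.camera("scene")[:,:,::-1].copy();cv2.imwrite("pics/top8.png",t);cv2.imwrite("pics/scene8.png",s)
cv2.imwrite("pics/g8t.png",cv2.resize(t[130:270,320:460],(560,560),interpolation=2));cv2.imwrite("pics/g8s.png",cv2.resize(s[180:300,180:310],(650,600),interpolation=2))
p=o["position"]*1000; zt=(p[2]-33.8+5)/1000
print("cover",zt,wrect("scene",contour(s,*G,(185,185,125,90)),zt))
```

```text
t 16.47 p [ 562.3 -134.1  118.6] a 85.42 zaxis [ 7.e-04 -4.e-04 -1.e+00] F [ 0.6 -0.2 -2.9] g 0.259 j [-0.3   0.35  0.55  1.75 -0.2   1.1   1.81]
turn total frac [ 0.001   0.0004 -0.0019]
dp total before turn [ 0.0056 -0.002   0.0428] after [ 0.0055 -0.0019  0.0428] per row [ 0.0056 -0.002   0.0428] [ 0.0055 -0.0019  0.0428]
cover 0.08976190660431042 (array([ 671.7, -139.8]), array([166.9,  99. ]), 85.19, [[615.0, -219.0], [714.0, -227.0], [728.0, -61.0], [629.0, -52.0]])
```

View pics/g8t.png

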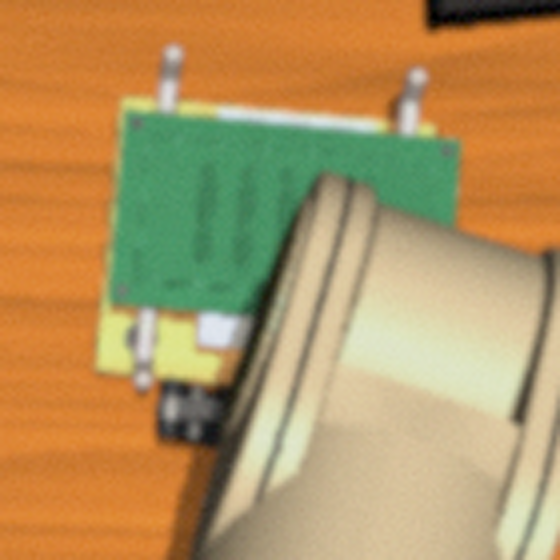

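View pics/g8s.png

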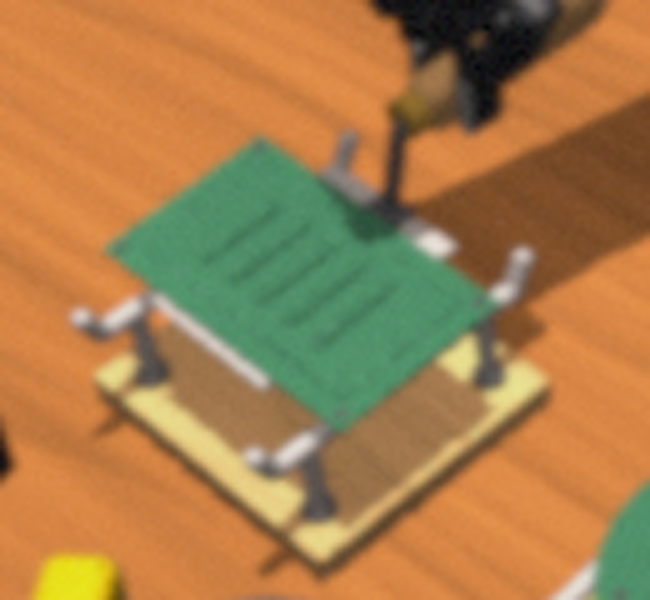

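Run:
```python
from h import *
np.set_printoptions(precision=1,suppress=True)
T=lambda u,v:(320+(u+.5)/4-.5,130+(v+.5)/4-.5)
z=.0898
P=[ray("top",T(*q),z)*1000 for q in((127,110),(460,140),(112,305))]
print(*P,"centre",(P[1]+P[2])/2,"yaw",np.degrees(np.arctan2(*(P[0]-P[2])[[1,0]])),np.degrees(np.arctan2(*(P[0]-P[1])[[1,0]]))-90, np.linalg.norm(P[0]-P[1]),np.linalg.norm(P[0]-P[2]))
S=lambda u,v:(180+(u+.5)/5-.5,180+(v+.5)/5-.5)
Q=[ray("scene",S(*q),z)*1000 for q in((262,137),(107,248),(343,432),(497,300))]
print(*Q,np.mean(Q,0))
for z2 in(.0850,.0898):print(np.mean([ray("scene",S(*q),z2)*1000 for q in((262,137),(107,248),(343,432),(497,300))],0))
```

```text
[726.3 -62.   89.8] [ 713.4 -228.9   89.8] [627.6 -55.7  89.8] centre [ 670.5 -142.3   89.8] yaw -3.6781752482115406 -4.436091002235088 167.39440117474447 98.90120268070397
[ 614.9 -221.9   89.8] [ 714.7 -225.4   89.8] [728.7 -57.9  89.8] [627.6 -56.3  89.8] [ 671.5 -140.4   89.8]
[ 668.5 -144.1   85. ]
[ 671.5 -140.4   89.8]
```

The cover sits over the rails to within about 1-2 mm and at the rack's heading. I lower it.

>>> {"op": "move_arm", "data": {
  "claw": [0,0,0,0,0,0,0,0],
  "dp": [
    [0.005,-0.002,0.01],
    [0,0,0.02],
    [0,0,0.02],
    [0,0,0.015],
    [0,0,0.01],
    [0,0,0.01],
    [0,0,0.01],
    [0,0,0.01]
  ],
  "turn": [
    [0.001,0,0],
    [0,0,0],
    [0,0,0],
    [0,0,0],
    [0,0,0],
    [0,0,0],
    [0,0,0],
    [0,0,0]
  ]
}}

```text
clock: 17.23
position: [0.5618, -0.1331, 0.0971]
ee_rot: [0.735, 0.678, -0.0, -0.0]
ft_force: [0.0, -0.3, -2.3]
grip_width: 0.263
```

>>> {"op": "move_arm", "data": {
  "claw": [0,0,0,0,0,0],
  "dp": [
    [0,0,0.015],
    [0,0,0.015],
    [0,0,0.015],
    [0,0,0.005],
    [0,0,0],
    [0,0,0]
  ],
  "turn": [
    [0,0,0],
    [0,0,0],
    [0,0,0],
    [0,0,0],
    [0,0,0],
    [0,0,0]
  ]
}}

```text
clock: 17.73
position: [0.5617, -0.133, 0.0871]
ee_rot: [0.735, 0.678, -0.0, -0.0]
ft_force: [-0.2, 0.3, -2.6]
grip_width: 0.263
```

Run:
```python
from h import *
np.set_printoptions(precision=1,suppress=True)
o=manip.get_obs();go((442,-124,88),1,a=85.5)
t=cams.camera("top")[:,:,::-1].copy();s=cams.camera("scene")[:,:,::-1].copy();cv2.imwrite("pics/top9.png",t);cv2.imwrite("pics/scene9.png",s)
cv2.imwrite("pics/g9s.png",cv2.resize(s[180:300,180:310],(650,600),interpolation=2));cv2.imwrite("pics/g9t.png",cv2.resize(t[130:270,320:460],(560,560),interpolation=2))
k=contour(s,*G,(185,185,125,100));print(wrect("scene",k,.073))
```

```text
t 17.73 p [ 561.7 -133.    87.1] a 85.42 zaxis [-0. -0. -1.] F [-0.2  0.3 -2.6] g 0.263 j [-0.3  0.4  0.5  1.8 -0.2  1.   1.8]
turn total frac [-0.  0. -0.]
dp total before turn [-0.  -0.6 -0. ] after [-0.  -0.6 -0. ] per row [-0.  -0.6 -0. ] [-0.  -0.6 -0. ]
(array([ 672.3, -136.8]), array([165.3,  97.7]), 85.58, [[617.0, -215.0], [715.0, -223.0], [727.0, -58.0], [630.0, -51.0]])
```

View pics/g9s.png

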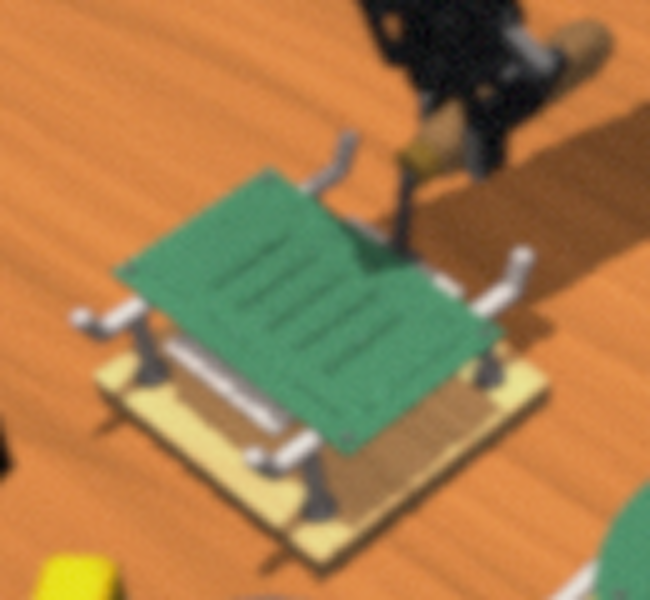

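View pics/g9t.png

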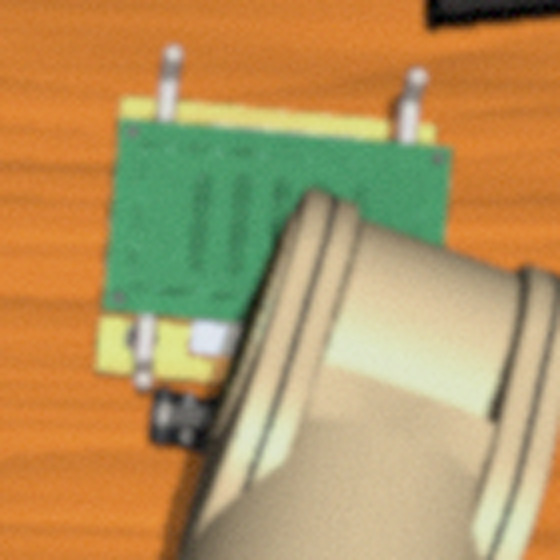

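Run:
```python
from h import *
np.set_printoptions(precision=1,suppress=True)
T=lambda u,v:(320+(u+.5)/4-.5,130+(v+.5)/4-.5)
z=.073
P=[ray("top",T(*q),z)*1000 for q in((120,121),(452,149),(103,312))]
print(*P,"centre",(P[1]+P[2])/2,"yaw",np.degrees(np.arctan2(*(P[0]-P[2])[[1,0]])),np.degrees(np.arctan2(*(P[0]-P[1])[[1,0]]))-90, np.linalg.norm(P[0]-P[1]),np.linalg.norm(P[0]-P[2]))
S=lambda u,v:(180+(u+.5)/5-.5,180+(v+.5)/5-.5)
Q=[ray("scene",S(*q),z)*1000 for q in((268,168),(113,270),(347,455),(505,330))]
print(*Q,np.mean(Q,0))
print((ray("top",T(168,118),.07)+ray("top",T(406,140),.07))*500)
```

```text
[724.3 -59.4  73. ] [ 712.2 -228.4   73. ] [626.2 -51.9  73. ] centre [ 669.2 -140.1   73. ] yaw -4.345367016818588 -4.0992537828829825 169.4322213741546 98.45954859875857
[ 617.8 -218.1   73. ] [ 713.7 -226.9   73. ] [728.3 -58.5  73. ] [628.6 -51.9  73. ] [ 672.1 -138.8   73. ]
[ 722.  -144.8   70. ]
```

The cover rests on both rails, centred to about 1-2 mm, with the blade clear below. I draw the trowel straight back.

>>> {"op": "move_arm", "data": {
  "claw": [0,0,0,0,0,0,0,0],
  "dp": [
    [0,-0.03,0],
    [0,-0.06,0],
    [0,-0.08,0],
    [0,-0.1,0],
    [0,-0.1,0],
    [0,-0.1,0],
    [0,-0.1,0],
    [0,-0.08,0]
  ],
  "turn": [
    [0,0,0],
    [0,0,0],
    [0,0,0],
    [0,0,0],
    [0,0,0],
    [0,0,0],
    [0,0,0],
    [0,0,0]
  ]
}}

```text
clock: 18.5
position: [0.4302, -0.1226, 0.0871]
ee_rot: [0.735, 0.678, -0.0, -0.0]
ft_force: [0.4, -0.6, -2.4]
grip_width: 0.263
```

>>> {"op": "move_arm", "data": {
  "claw": [0,0,0,0],
  "dp": [
    [0,-0.05,0],
    [0,-0.02,0],
    [0,0,0],
    [0,0,0]
  ],
  "turn": [
    [0,0,0],
    [0,0,0],
    [0,0,0],
    [0,0,0]
  ]
}}

```text
clock: 18.83
position: [0.4186, -0.1214, 0.0876]
ee_rot: [0.735, 0.678, 0.0, 0.0]
ft_force: [-0.3, -0.5, -1.5]
grip_width: 0.268
```

Run:
```python
from h import *
o=manip.get_obs();go((427,-122,88),1,a=85.5)
t=cams.camera("top")[:,:,::-1].copy();s=cams.camera("scene")[:,:,::-1].copy();cv2.imwrite("pics/top10.png",t);cv2.imwrite("pics/scene10.png",s)
cv2.imwrite("pics/g10.png",np.hstack([cv2.resize(t[130:310,310:470],(400,450),interpolation=2),cv2.resize(s[130:310,170:330],(400,450),interpolation=2)]))
print(wrect("scene",contour(s,*G,(185,185,125,100)),.073))
```

```text
t 18.83 p [ 418.6 -121.4   87.6] a 85.42 zaxis [ 3.e-04  0.e+00 -1.e+00] F [-0.3 -0.5 -1.5] g 0.268 j [-0.37  0.05  0.57  2.13 -0.03  0.97  1.7 ]
turn total frac [ 0.0004 -0.0001 -0.0017]
dp total before turn [ 0.0005  0.0419 -0.0022] after [ 0.0005  0.0419 -0.0022] per row [ 0.0005  0.0419 -0.0022] [ 0.0005  0.0419 -0.0022]
(array([ 672.8, -136.7]), array([165.1,  96. ]), 85.59, [[619.0, -215.0], [714.0, -223.0], [727.0, -58.0], [631.0, -51.0]])
```

View pics/g10.png

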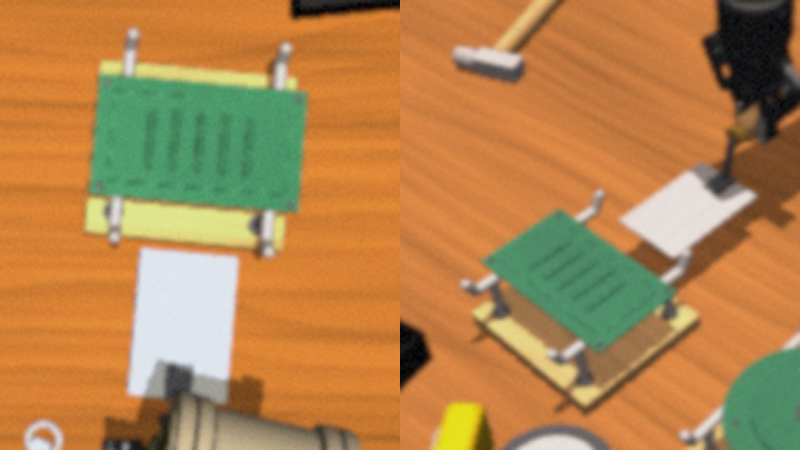

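Run:
```python
from h import *
t=cv2.imread("pics/top10.png")
print("cover",wrect("top",contour(t,*G,(335,150,110,75)),.073))
go((460.5,-380.6,160),9,a=80.05)
```

```text
cover (array([ 670.5, -139.6]), array([166.1,  96.7]), 85.58, [[616.0, -219.0], [712.0, -226.0], [725.0, -61.0], [629.0, -53.0]])
t 18.93 p [ 418.8 -121.6   87.4] a 85.43 zaxis [-2.e-04 -5.e-04 -1.e+00] F [ 0.5  0.8 -1.9] g 0.262 j [-0.37  0.05  0.57  2.13 -0.03  0.97  1.7 ]
turn total frac [-1.000e-04  7.000e-04  1.195e-01]
dp total before turn [-1.2746  0.3109 -0.3623] after [-1.2397  0.4289 -0.3629] per row [-0.1416  0.0345 -0.0403] [-0.1377  0.0477 -0.0403]
```

>>> {"op": "move_arm", "data": {
  "claw": [0,0,0,0,0,0,0,0],
  "dp": [
    [0,0,-0.05],
    [0,0,-0.1],
    [0,0,-0.1],
    [0,0,-0.1],
    [-0.05,0.004,0],
    [-0.1,0.008,0],
    [-0.12,0.01,0],
    [-0.12,0.01,0]
  ],
  "turn": [
    [0,0,0],
    [0,0,0],
    [0,0,0],
    [0,0,0],
    [0,0,0],
    [0,0,0],
    [0,0,0],
    [0,0,0]
  ]
}}

```text
clock: 19.6
position: [0.4188, -0.2007, 0.1582]
ee_rot: [0.734, 0.679, -0.0, 0.0]
ft_force: [-0.1, -0.4, -3.2]
grip_width: 0.265
```

Run:
```python
from h import *
go((460.5,-380.6,150),9,a=80.05)
```

```text
t 19.6 p [ 418.8 -200.7  158.2] a 85.47 zaxis [ 1.e-04 -5.e-04 -1.e+00] F [-0.1 -0.4 -3.2] g 0.265 j [-0.3   0.01  0.66  1.99 -0.01  1.14  1.86]
turn total frac [0.0002 0.0007 0.1205]
dp total before turn [-0.8802  0.279   0.0416] after [-0.8499  0.361   0.0411] per row [-0.0978  0.031   0.0046] [-0.0944  0.0401  0.0046]
```

>>> {"op": "move_arm", "data": {
  "claw": [0,0,0,0,0,0,0,0],
  "dp": [
    [-0.12,0.038,0],
    [-0.12,0.038,0],
    [-0.12,0.038,0],
    [-0.12,0.038,0],
    [-0.12,0.038,0],
    [-0.12,0.038,0],
    [-0.1,0.03,0],
    [-0.05,0.015,0]
  ],
  "turn": [
    [0,0,0],
    [0,0,0],
    [0,0,0],
    [0,0,0],
    [0,0,0],
    [0,0,0],
    [0,0,0],
    [0,0,0]
  ]
}}

```text
clock: 20.27
position: [0.4589, -0.3802, 0.1576]
ee_rot: [0.735, 0.678, -0.001, 0.0]
ft_force: [-0.2, -0.4, -2.3]
grip_width: 0.266
```

>>> {"op": "move_arm", "data": {
  "claw": [0,0,0,0,0],
  "dp": [
    [0,0,0],
    [0,0,0],
    [0,0,0],
    [0,0,0],
    [0,0,0]
  ],
  "turn": [
    [0,0,0.04],
    [0,0,0.04],
    [0,0,0.04],
    [0,0,0],
    [0,0,0]
  ]
}}

```text
clock: 20.68
position: [0.4591, -0.3771, 0.1575]
ee_rot: [0.765, 0.643, -0.0, -0.0]
ft_force: [-0.4, -0.6, -2.3]
grip_width: 0.26
```

Run:
```python
from h import *
go((460.5,-380.6,38),9,a=80.05)
```

```text
t 20.68 p [ 459.1 -377.1  157.5] a 80.1 zaxis [-9.e-04 -1.e-04 -1.e+00] F [-0.4 -0.6 -2.3] g 0.26 j [-0.    0.39  0.77  1.68 -0.29  1.2   2.23]
turn total frac [-0.0011  0.0003  0.0012]
dp total before turn [-0.0157  0.0102  0.5975] after [-0.0159  0.0097  0.5975] per row [-0.0017  0.0011  0.0664] [-0.0018  0.0011  0.0664]
```

>>> {"op": "move_arm", "data": {
  "claw": [0,0,0,0,0,0,0,0],
  "dp": [
    [-0.016,0.01,0.06],
    [0,0,0.12],
    [0,0,0.13],
    [0,0,0.13],
    [0,0,0.1],
    [0,0,0.05],
    [0,0,0],
    [0,0,0]
  ],
  "turn": [
    [-0.001,0,0.001],
    [0,0,0],
    [0,0,0],
    [0,0,0],
    [0,0,0],
    [0,0,0],
    [0,0,0],
    [0,0,0]
  ]
}}

```text
clock: 21.35
position: [0.4602, -0.3814, 0.0393]
ee_rot: [0.766, 0.643, -0.0, 0.0]
ft_force: [0.4, -0.4, -2.2]
grip_width: 0.263
```

>>> {"op": "move_arm", "data": {
  "claw": [0,0,0,0],
  "dp": [
    [0,0,0.01],
    [0,0,0.01],
    [0,0,0],
    [0,0,0]
  ],
  "turn": [
    [0,0,0],
    [0,0,0],
    [0,0,0],
    [0,0,0]
  ]
}}

```text
clock: 21.68
position: [0.4606, -0.3812, 0.0358]
ee_rot: [0.766, 0.643, 0.0, 0.001]
ft_force: [-0.7, 0.0, -2.3]
grip_width: 0.265
```

>>> {"op": "move_arm", "data": {
  "claw": [0,0,0,0],
  "dp": [
    [0,0,0.006],
    [0,0,0.004],
    [0,0,0],
    [0,0,0]
  ],
  "turn": [
    [0,0,0],
    [0,0,0],
    [0,0,0],
    [0,0,0]
  ]
}}

```text
clock: 22.02
position: [0.4604, -0.3813, 0.0339]
ee_rot: [0.766, 0.643, 0.0, 0.0]
ft_force: [-2.3, 1.6, 5.5]
grip_width: 0.259
```

Contact with the bench shows at the expected height. I open the jaws, then rise.

>>> {"op": "move_arm", "data": {
  "claw": [0.35,0.5,0.8,0.8,0.8,0.8,0.8,0.8],
  "dp": [
    [0,0,0],
    [0,0,0],
    [0,0,0],
    [0,0,0],
    [0,0,0],
    [0,0,0],
    [0,0,0],
    [0,0,0]
  ],
  "turn": [
    [0,0,0],
    [0,0,0],
    [0,0,0],
    [0,0,0],
    [0,0,0],
    [0,0,0],
    [0,0,0],
    [0,0,0]
  ]
}}

```text
clock: 22.68
position: [0.4602, -0.3811, 0.0332]
ee_rot: [0.766, 0.643, -0.0, 0.0]
ft_force: [-0.5, -0.5, 0.2]
grip_width: 0.798
```

>>> {"op": "move_arm", "data": {
  "claw": [0.8,0.8,0.8,0.8,0.8,0.8,0.8,0.8],
  "dp": [
    [0,0,-0.03],
    [0,0,-0.08],
    [0,0,-0.12],
    [0,0,-0.15],
    [0,0,-0.15],
    [0,0,-0.15],
    [0,0,-0.1],
    [0,0,0]
  ],
  "turn": [
    [0,0,0],
    [0,0,0],
    [0,0,0],
    [0,0,0],
    [0,0,0],
    [0,0,0],
    [0,0,0],
    [0,0,0]
  ]
}}

```text
clock: 23.35
position: [0.4616, -0.3827, 0.1944]
ee_rot: [0.766, 0.642, 0.001, 0.003]
ft_force: [0.3, -0.6, -0.1]
grip_width: 0.799
```

Run:
```python
from h import *
go((460.5,-380.6,38),9,a=80.05)
t=cams.camera("top")[:,:,::-1].copy();s=cams.camera("scene")[:,:,::-1].copy();cv2.imwrite("pics/top11.png",t);cv2.imwrite("pics/scene11.png",s)
print("blade",wrect("scene",contour(s,*W,(175,170,60,50)),.002)[:3])
print("cover",wrect("top",contour(t,*G,(335,150,110,75)),.073)[:3],wrect("scene",contour(s,*G,(185,185,105,100)),.073)[:3])
print("round",wrect("top",contour(t,*G,(210,140,95,95)),.073)[:3])
```

```text
t 23.35 p [ 461.6 -382.7  194.4] a 79.94 zaxis [ 0.006  -0.0037 -1.    ] F [ 0.3 -0.6 -0.1] g 0.799 j [-0.01  0.36  0.79  1.62 -0.27  1.26  2.22]
turn total frac [ 0.0084  0.0033 -0.0024]
dp total before turn [ 0.0116 -0.0123  0.7817] after [ 0.0096 -0.0071  0.7818] per row [ 0.0013 -0.0014  0.0869] [ 0.0011 -0.0008  0.0869]
blade (array([ 564.2, -397.8]), array([ 80.6, 120.7]), 79.79)
cover (array([ 670.7, -139.7]), array([166.1,  97.1]), 85.61) (array([ 673.4, -137.3]), array([164.6,  95.1]), 84.99)
round (array([666.1, 129.1]), array([144.8, 144.6]), 15.53)
```

View pics/scene11.png

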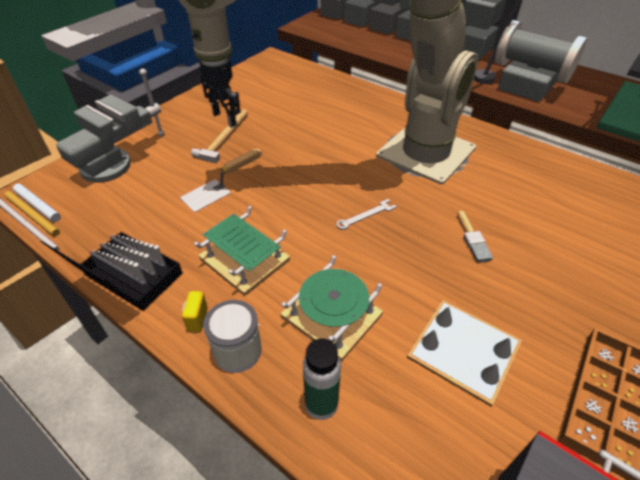

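View pics/top11.png

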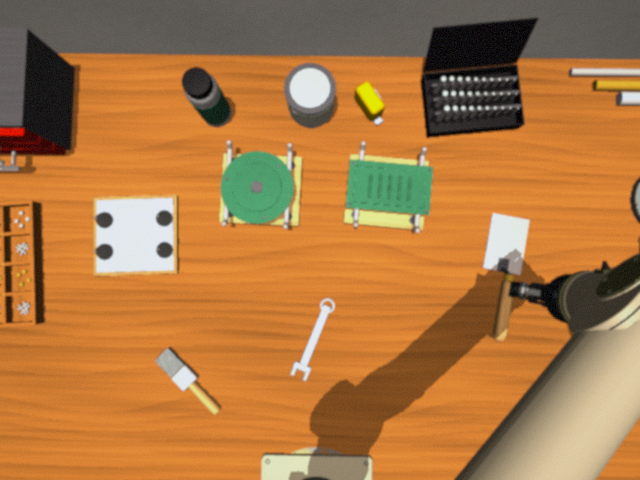

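The last pictures show the cover flat on both rails at about (388,185) in the top view, with equal rail left at each end. The trowel is back on its blade at about (507,243), the round cover is still at (257,187), and the gripper is clear. I hand in.

```bash
python3 -c "
from workcell import manip
print(manip.hand_in())"
```

```text
the job is handed in; nothing more can be done
None
```

I moved the wet cover to the empty rack on the trowel's blade, drew the trowel out from under it, and laid the trowel back on the bench where it started. The job was handed in at about 23.5 s, well inside the 72 s limit.

**Cover:** it lies flat on both rails. The top camera puts its centre at (670.7, -139.7) mm with a yaw of -4.4°; I measured the rack's centre at about (670, -141) mm with a yaw of -4.5°.

**Trowel:** it lies on its blade within about 1 mm of where it started, and the gripper is open and clear of it at about 0.19 m.

**Round cover:** it has not moved; its centre reads within 1 mm of the first measurement.

**Contact and force:** the gripper touched only the trowel's handle, and the wrist force stayed below 10 N in every reading.

**Disagreement:** the scene camera puts the cover about 3 mm further out in x and y, at (673, -137). Its colour mask cut the cover's edges by about 5 mm, so I went by the top camera. The rail length showing at each end of the cover also looked equal.

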